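Check a tray frame for square with a slide rule and true it

TASK

Check the pegged tray frame on the sloping board for square: lay the slide rule inside it from the red-marked corner to the corner opposite and draw its slide out until both noses sit in their corners, then do the same across the other diagonal. If the two readings do not agree, shift the frame's top rail sideways until the diagonals are equal. Leave the rule lying inside the frame, and do not disturb the other things on the table.

Things in the scene. Friction and masses are not known exactly. Their poses are not given: they have to be found in the camera images.
- easel: Grey weathered assembly board, fixed, sloping 25 degrees from level, rising away from the robot; 350 mm wide, 280 mm up the slope. The frame's origin is the middle of its face, 90 mm above the table. Origin of this entry: on the table below that; x level, away from the robot.
- frame: Pale wooden tray frame lying on the sloping board. Opening when square: 240 mm wide, 160 mm up the slope; bars 24 mm wide, 20 mm high. Each corner turns on a dowel in the middle of the joint (184 mm apart up the slope), so it racks: bottom rail held by turn-buttons (27 mm high), top rail shifts sideways, side bars lean. Origin: centre of the opening, on the board; x up the slope, y to the robot's left, z out of the board.
- rack (a joint): Sideways shift in m of the top rail along the frame's y axis: 0 = square, positive = too far left (then the diagonal from the red-marked corner is the shorter). Starts within 20 mm either way. Moves against about 10 N of friction and stays where it is left; 1 mm of shift changes the difference of the inside diagonals by about 1.45 mm.
- corner_ll (a point): Inside corner of the frame at the lower left as the robot sees it, 6 mm above the board (true to 2 mm when racked). The rail's outer corner here bears a red square paint mark.
- corner_lr (a point): Inside corner at the lower right, 6 mm above the board (true to 2 mm when racked).
- corner_ul (a point): Inside corner at the upper left, 6 mm above the board (true to 2 mm when racked); moves with the top rail.
- corner_ur (a point): Inside corner at the upper right, 6 mm above the board (true to 2 mm when racked); opposite the red-marked corner; moves with the top rail.
- top_rail_mid (a point): Middle of the upper face of the frame's top rail (bar 24 mm wide, 288 mm long, 20 mm high, its length along the frame's y axis); moves with the rail. It can be pinched across its width.
- rule: The slide rule, loose, 230 g: dark red wooden stock 190 x 22 x 10 mm with a grooved-in brass tongue, 240 mm over both noses when shut. Starts flat on the table right of the board, tongue roughly pointing away from the robot. Origin: centre of the stock's underside; x towards the tongue's nose, z up. Each end is a round brass nose, 8 mm in diameter, 10 mm high, on an 8 mm neck.
- rule_slide (a joint): How far in m the tongue is drawn out: 0 to 0.07; the rule's length over its noses is 240 mm plus this (each round nose stops 1 to 2 mm short of the true corner). About 1.3 N of friction in the groove, so the light stock may come along with the tongue unless it is pressed on the board or held; starts drawn out 0 to 15 mm.
- rule_heel (a point): End of the fixed nose of the stock, 125 mm from the origin on the -x side, 6 mm above the underside.
- rule_nose (a point): End of the tongue's nose, 115 mm from the origin on the +x side with the slide shut, 6 mm above the underside; moves with the tongue.
- rule_knob (a point): Centre of the dark wooden finger grip standing on the tongue: 24 mm long (along the rule), 11 mm wide, from 10 to 41 mm above the rule's underside; this point is 31 mm above the underside and 145 mm behind the tongue's nose, moving with it. Pushing it along the rule moves the tongue; the whole rule can be carried by it.
- mallet: Wooden mallet lying left of the board, head 55 x 95 x 56 mm, handle 160 mm; bystander, to be left alone. Origin under its middle.
- glue: White glue bottle, 52 mm in diameter, 130 mm high, left behind; bystander. Origin at the centre of its foot.
- sanding_block: Cork sanding block 90 x 55 x 28 mm, in front of the board; bystander. Origin at the centre of its underside.
- seed_a: Black palm seed, 38 mm across, 27 mm high, left front; bystander. Origin at its underside.
- seed_b: Second black palm seed, like the first; bystander. Origin at its underside.
- chisel: Carving tool with wooden handle, 190 mm long, lying left front; bystander. Origin under its middle.
- offcut: Offcut of pale frame wood, 100 x 24 x 20 mm, right of the board; bystander. Origin at the centre of its underside.
- cup: Small enamel cup, 70 mm across, 75 mm high, right of the board towards the back; bystander. Origin at the centre of its foot.
Mind the look-alikes: they are no part of the job. Of the things that look like the rule, the middle-sized one is meant.

How it is judged:
On the way, in this order (a step that is already met when the one before it is completed fails the run):
1. the rule spans the first diagonal, from the red-marked lower left corner to the upper right, both noses in their corners (((distance between rule_heel and corner_ll below 0.007 m and distance between rule_nose and corner_ur below 0.007 m) or (distance between rule_heel and corner_ur below 0.007 m and distance between rule_nose and corner_ll below 0.007 m))), for 0.3 s.
2. the rule spans the other diagonal, lower right to upper left, both noses in their corners (((distance between rule_heel and corner_lr below 0.007 m and distance between rule_nose and corner_ul below 0.007 m) or (distance between rule_heel and corner_ul below 0.007 m and distance between rule_nose and corner_lr below 0.007 m))), for 0.3 s.
At the end, for the whole second after the job is handed in: The frame is square: its top rail within 3 mm of the square position, so that the diagonals agree to about 4 mm (a frame found square is left as it is). The rule lies flat on the board inside the frame's opening, at rest (value of joint rack between -0.003 and 0.003 m and z of rule in the frame of frame below 0.008 m and x of rule in the frame of frame between -0.06 and 0.06 m and y of rule in the frame of frame between -0.09 and 0.09 m and angle between the z axis of rule and the z axis of frame, either way round below 0.08 rad and linear speed of rule below 0.01 m/s); the robot touches nothing.
It fails at once if a bystander is pushed more than 25 mm (distance of any of mallet, glue, sanding_block, seed_a, seed_b, chisel, cup, offcut from where it was at the start of the episode above 0.025 m).
It also fails if it takes over 72 s, if anything falls off the work surface, if the arm or the gripper's body presses on something with over 40 N, if the wrist force passes 120 N, or if a joint passes its speed limit or range.

ROBOT

A 6-joint arm with a two-finger parallel gripper is mounted at the origin on the work surface. World frame = base frame: x ahead of the robot, y to its left, z up, the work surface at z = 0. Lengths are in m, angles in rad, forces in N, time in s.
With the tool pointing down it reaches from about 0.275 to 0.975 m from the base axis. Payload 8.4 kg.
Tool frame: the origin (TCP) lies between the finger pads; the fingertips stand 14 mm ahead of it and the grasp point (between the pads) lies 5 mm behind it; z points along the fingers, y is the direction in which the jaws open and shut (so a half turn about z gives the same grasp; the last joint's range is limited). The gripper opens to 92 mm and grips with 3 to 60 N. Pads are 20 mm wide; open, the fingers measure 128 mm over their backs; the gripper's body (75 mm by 189 mm) begins 69 mm behind the grasp point.
Start: joints at [1.304, 0.353, 1.633, -0, 1.155, -0.002], TCP at [0.164, 0.603, 0.229] pointing down, gripper open.
Joint ranges: [-2.63, 2.63], [-0.92, 2.1], [0.06, 2.66], [-1.3, 4.44], [0, 2.69], [-3.02, 3.02]. Speed limits (rad/s): [2.22, 2.22, 2.79, 3.14, 3.14, 3.14].

INTERFACE

Orientations are given as a unit quaternion [x, y, z, w].
In Python, from workcell import sensors, capture, camera_model, ticket gives the robot as it stands.
- The arm moves only by the shell command python3 -m jog 'ROWS'. ROWS is JSON, a list of rows, each an object with "travel": the shift along the tool's x, y, z in m, a list of three; "dr": the turn, a rotation vector about the tool's x, y, z in degrees, a list of three; "claw": the opening, from -1 (shut) to 1 (fully open), so that 0 is half open. In form: [{"travel": [tx, ty, tz], "dr": [rx, ry, rz], "claw": claw}, ...]. A call has 1 to 12 rows; each row is the pose to reach, as a shift and turn from the pose commanded when the call began, along the tool's axes at that moment; what a row does not reach only later rows make up. A row lasts 1/12 s, in which the tool goes at most 41.7 mm and 7.16 degrees, less where a joint would pass 70% of its speed; a pose out of reach is approached as far as the arm can. A call with a gripper value outside its range is refused whole. The fingers move at their own pace and stop on an object; the grip force is fixed at half the most. Time passes only in rows, so rows that repeat a pose let the fingers close. It gives the time, the measured TCP pose, the force and the opening at its end, in the units of the state.
- sensors.observe(): the state, without advancing time (a new reading comes with each control period).
- capture(name): name is "scene" or "top" or "wrist"; returns (picture, depth): 420x560x3 uint8, blue, green, red; 420x560 float32, m along the optical axis (not along the pixel's ray), 0 where there is no reading.
- camera_model(name): a dict with "camera_matrix" (3x3 intrinsics, pixels), "rvec" (rotation vector, rad) and "tvec" (3), from world to camera coordinates, as OpenCV has them; the wrist camera has in their place "hand_eye" (4x4, takes a point from camera to tool coordinates, whose origin is the TCP and whose axes are the flange's). Camera axes: x right, y down, z forward; pixel columns grow to the right and rows downward; lengths in m; the calibration is good to about 2 mm. The wrist camera is an equidistant fisheye: a pixel r from the principal point sees the ray r / f radians off the axis. A picture is of the moment at which its call begins: read the wrist's pose just before it. camera_model takes no time and is no camera call.
- ticket.job_done(): hands the job in, once; it reports no verdict.
The state is a dict: "time_s": time; "joint_pos": joint angles; "joint_vel": joint speeds; "effort": joint torques, N m; "ee_pos": TCP position; "orientation": TCP orientation; "contact_force": force on the tool from outside, world axes, zero at the start; "moment": the same for the moment, N m; "grip_width": opening from 0.0 (shut) to 1.0 (fully open).
Only numpy, scipy, OpenCV 4.12 (cv2) and the standard library are available. Lean on these libraries where they do the work, as an engineer would, in place of code of your own. Each camera call takes 0.05 s, during which the arm holds its last target.

## Working session

There is one attempt and no reset: what is moved stays moved. The work goes in short steps, Python scripts to look and compute and a shell command to move; the robot and the scene stay as the last step left them, time stands still between calls to the robot, and variables do not carry over. Pictures are saved under pics/ and viewed, and the job is handed in when it is done.

```bash
mkdir -p pics; ls
cat > h.py <<'E'
import numpy as np, cv2
from workcell import sensors, capture, camera_model, ticket
from scipy.spatial.transform import Rotation as R
def snap(n,f):
    p,d=capture(n); cv2.imwrite(f'pics/{f}.png',p); np.savez(f'pics/{f}.npz',p=p,d=d); return p,d
def cam(n):
    m=camera_model(n); K=np.array(m['camera_matrix']); Rm,_=cv2.Rodrigues(np.array(m['rvec'])); return K,Rm,np.array(m['tvec']).ravel()
def ray(n,uv):
    K,Rm,t=cam(n); uv=np.atleast_2d(uv).astype(float)
    d=np.linalg.inv(K)@np.vstack([uv.T,np.ones(len(uv))]); return -Rm.T@t,(Rm.T@d).T
def onplane(n,uv,p0,nrm):
    o,d=ray(n,uv); s=((np.array(p0)-o)@nrm)/(d@nrm); return o+d*s[:,None]
def proj(n,P):
    K,Rm,t=cam(n); c=(Rm@np.atleast_2d(P).T).T+t; q=(K@c.T).T; return q[:,:2]/q[:,2:]
E
python3 - <<'E'
from h import *
print(sensors.observe())
for n in('scene','top','wrist'):
    snap(n,n+'0'); print(n,camera_model(n))
E
```

```text
pics
{'time_s': 0.0, 'joint_pos': array([ 1.30355790e+00,  3.53580973e-01,  1.63410946e+00, -2.44782180e-05,
        1.15519889e+00, -2.41921763e-03]), 'joint_vel': array([ 4.51370517e-04, -9.10352378e-04, -7.72679368e-05,  1.10841583e-03,
       -5.15147825e-04, -4.67611699e-04]), 'effort': array([ 2.64709866e-03, -5.93862927e+01, -3.34220266e+01,  6.98897196e-02,
        2.34657840e-02, -1.06412906e-04]), 'ee_pos': array([0.16348173, 0.60276322, 0.22791619]), 'orientation': array([ 1.32018103e-01,  9.91247093e-01, -6.43955683e-04, -7.60571821e-05]), 'contact_force': array([-0.46291679,  0.26053113,  0.12519601]), 'moment': array([0.05131753, 0.03252901, 0.00439137]), 'grip_width': 1.0041027920351886}
scene {'camera_matrix': array([[515.5599066 ,   0.        , 278.17581607],
       [  0.        , 515.5599066 , 211.79615587],
       [  0.        ,   0.        ,   1.        ]]), 'rvec': array([ 1.28610885,  2.51689302, -0.69820679]), 'tvec': array([ 0.31233429, -0.27267351,  1.67140901])}
top {'camera_matrix': array([[488.79500692,   0.        , 278.5211291 ],
       [  0.        , 488.79500692, 208.20879714],
       [  0.        ,   0.        ,   1.        ]]), 'rvec': array([ 2.16963193, -2.10964946,  0.13510477]), 'tvec': array([-0.0473932 ,  0.47243797,  1.69095936])}
wrist {'camera_matrix': array([[325.1922621 ,   0.        , 278.92251572],
       [  0.        , 325.1922621 , 210.28128827],
       [  0.        ,   0.        ,   1.        ]]), 'hand_eye': array([[-7.21622204e-05, -9.72014745e-01, -2.34919836e-01,
         6.54326164e-02],
       [ 9.99999904e-01, -1.71455054e-04,  4.02242008e-04,
        -1.10345469e-03],
       [-4.31263357e-04, -2.34919785e-01,  9.72014665e-01,
        -1.56202897e-01],
       [ 0.00000000e+00,  0.00000000e+00,  0.00000000e+00,
         1.00000000e+00]])}
```

View pics/scene0.png

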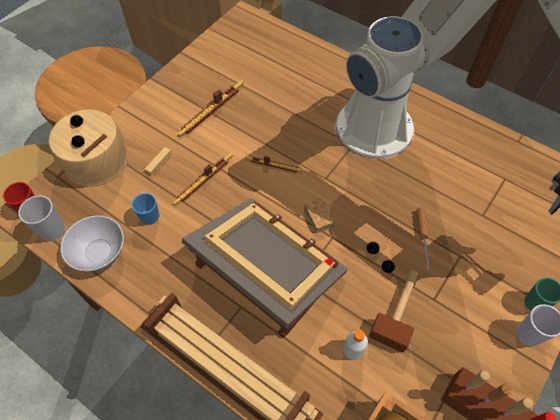

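View pics/top0.png

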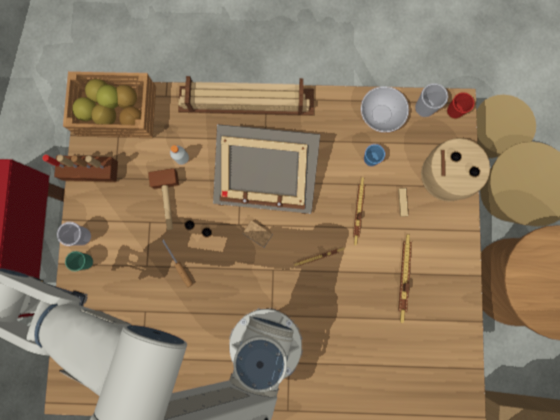

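Run:
```python
from h import *
p=cv2.imread('pics/top0.png')
c=p[160:330,280:430]; cv2.imwrite('pics/c0.png',cv2.resize(c,None,fx=3.5,fy=3.5,interpolation=cv2.INTER_CUBIC))
c=p[115:225,205:330]; cv2.imwrite('pics/c1.png',cv2.resize(c,None,fx=5,fy=5,interpolation=cv2.INTER_CUBIC))
for n,uv in(('small',[(292,264),(338,250)]),('mid',[(357,243),(361,178)]),('big',[(403,320),(407,235)])):
    q=onplane('top',uv,[0,0,.008],np.array([0,0,1.])); print(n,q.round(3),np.linalg.norm(q[0]-q[1]))
```

```text
small [[ 0.28  -0.087  0.008]
 [ 0.334 -0.248  0.008]] 0.16980369807016987
mid [[ 0.36  -0.315  0.008]
 [ 0.595 -0.328  0.008]] 0.23505033547077062
big [[ 0.099 -0.475  0.008]
 [ 0.394 -0.491  0.008]] 0.29529992015909234
```

View pics/c0.png

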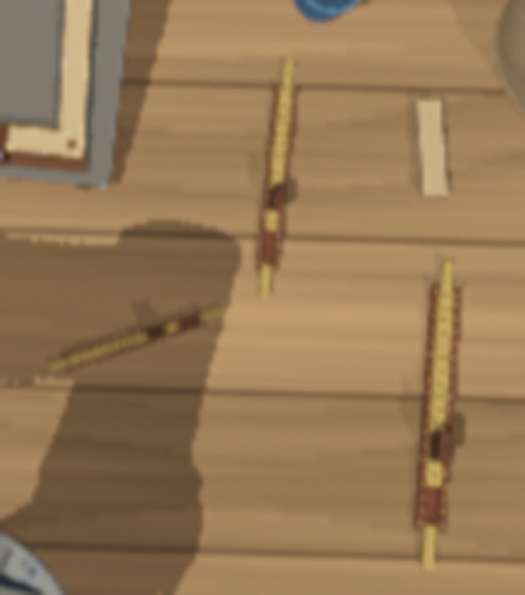

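View pics/c1.png

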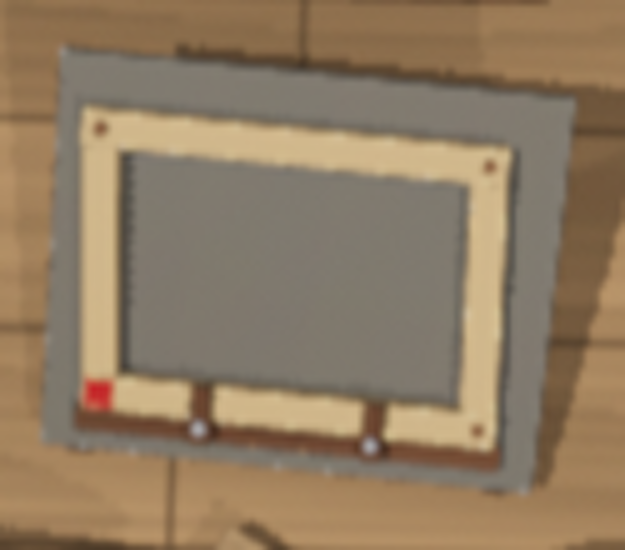

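The three look-alikes in the top view are at (315,258) at about 170 mm, (360,210) at about 240 mm, and (405,278) at about 295 mm. The middle-sized one at (360,210) fits 240 mm and lies right of the board. The crop confirms it has a knob and points away from the robot. The frame has its red mark at about (224,193). I'll localise the board next.

Run:
```python
from h import *
z=np.load('pics/top0.npz'); d=z['d']; p=z['p']
K,Rm,t=cam('top')
def pts(vu):
    v,u=vu; dd=d[v,u]; c=np.stack([(u-K[0,2])/K[0,0]*dd,(v-K[1,2])/K[1,1]*dd,dd],1); return ((c-t)@Rm)
v,u=np.mgrid[150:190,235:295]; P=pts((v.ravel(),u.ravel()))
c=P.mean(0); n=np.linalg.svd(P-c)[2][2]; n*=np.sign(n[2]); print('plane',c,n,np.degrees(np.arccos(n[2])),np.degrees(np.arctan2(-n[1],-n[0])),'res',np.std((P-c)@n))
cr=np.array([(63,48),(577,98),(42,442),(530,490)])/5+[205,115]
q=onplane('top',cr,c,n); print(q.round(4), q.mean(0), np.linalg.norm(q[0]-q[1]),np.linalg.norm(q[0]-q[2]))
# table depth
v,u=np.mgrid[180:220,380:400]; print('table z',pts((v.ravel(),u.ravel()))[:,2].mean())
ic=np.array([(122,150),(467,185),(122,372),(458,405)])/5+[205,115]
print('inner bottomish'); print(onplane('top',ic,c+n*.02,n).round(4))
dw=np.array([(100,128),(490,166),(477,430),(98,395)])/5+[205,115]
D=onplane('top',dw,c+n*.02,n); print(D.round(4),[np.linalg.norm(D[i]-D[(i+1)%4]) for i in range(4)])
```

```text
plane [0.59705766 0.01668567 0.09829108] [0.98217167 0.02185825 0.18671107] 79.2390918443683 -178.72509171851848 res 0.039451815390979285
[[ 3.6820e-01  9.0000e-04  1.3041e+00]
 [ 3.8640e-01 -9.9800e-02  1.2201e+00]
 [-4.3000e-03 -3.0580e-01  3.2996e+00]
 [ 9.0200e-02 -1.5800e-02  2.7685e+00]] [ 0.2101041  -0.10512114  2.14807471] 0.1323979048377901 2.0529674122663826
table z 0.009303410806762624
inner bottomish
[[ 4.73600e-01  4.62000e-02  8.51200e-01]
 [ 5.10700e-01 -8.69000e-02  6.71900e-01]
 [-1.68200e+00 -1.36040e+00  1.23552e+01]
 [-4.12100e-01  2.70000e-03  5.51540e+00]]
[[ 0.4571  0.043   0.9383]
 [ 0.4903 -0.0938  0.7802]
 [-0.1709 -0.      4.2469]
 [-0.5466 -0.6658  6.3014]] [np.float64(0.21175646305231435), np.float64(3.530399960109329), np.float64(2.192203251807695), np.float64(5.502101942266116)]
```

View pics/wrist0.png

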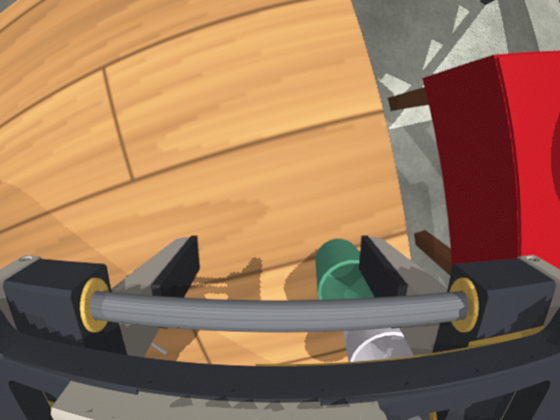

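```bash
cat >> h.py <<'E'
def deproj(n,d,v,u):
    K,Rm,t=cam(n); dd=d[v,u]; m=dd>0; v,u,dd=v[m],u[m],dd[m]
    c=np.stack([(u-K[0,2])/K[0,0]*dd,(v-K[1,2])/K[1,1]*dd,dd],1); return (c-t)@Rm
E
python3 - <<'E'
from h import *
d=np.load('pics/top0.npz')['d']
def fit(n,d,v,u):
    P=deproj(n,d,v.ravel(),u.ravel())
    for k in range(6):
        c=np.median(P,0) if k==0 else P.mean(0)
        nn=np.linalg.svd(P-P.mean(0))[2][2]; nn*=np.sign(nn[2]); r=(P-P.mean(0))@nn; P=P[abs(r-np.median(r))<max(.004,2*np.median(abs(r)))]
    return P.mean(0),nn,np.std((P-P.mean(0))@nn),len(P)
v,u=np.mgrid[150:190,235:295]; c,n,s,k=fit('top',d,v,u); print((d[150:190,235:295]==0).mean(),c,n,s,k,np.degrees(np.arccos(n[2])),np.degrees(np.arctan2(-n[1],-n[0])))
cr=np.array([(63,48),(577,98),(42,442),(530,490)])/5+[205,115]
q=onplane('top',cr,c,n); print(q.round(4), q.mean(0), np.linalg.norm(q[0]-q[1]),np.linalg.norm(q[0]-q[2]))
dw=np.array([(100,128),(490,166),(477,430),(98,395)])/5+[205,115]
D=onplane('top',dw,c+n*.02,n); print(D.round(4),[np.linalg.norm(D[i]-D[(i+1)%4]) for i in range(4)])
v,u=np.mgrid[180:220,380:400];P=deproj('top',d,v.ravel(),u.ravel());print(np.median(P[:,2]))
E
```

```text
0.004166666666666667 [0.5984953  0.01674142 0.09144524] [-0.42765057  0.02837412  0.9034987 ] 0.0021236552700149482 1659 25.378164034310053 -3.7959445550487176
[[ 0.7359  0.1774  0.1514]
 [ 0.7101 -0.1695  0.1501]
 [ 0.4848  0.197   0.032 ]
 [ 0.46   -0.149   0.0311]] [0.59767368 0.01397091 0.09114335] 0.34786997298580846 0.27881438193877794
[[ 0.6817  0.1503  0.1488]
 [ 0.6623 -0.1123  0.1478]
 [ 0.4957 -0.1097  0.0689]
 [ 0.5133  0.154   0.0689]] [np.float64(0.2632789292483793), np.float64(0.18433483074981055), np.float64(0.2642751138429353), np.float64(0.1864203105281029)]
0.0005516855343500718
```

```bash
R='{"travel":[-0.352,-0.319,0],"dr":[0,0,-12],"claw":0.2}'; python3 -m jog '[{"travel":[-0.352,-0.319,0],"dr":[0,0,-6],"claw":1},{"travel":[-0.352,-0.319,0],"dr":[0,0,-6],"claw":1},{"travel":[-0.352,-0.319,0],"dr":[0,0,-6],"claw":1},{"travel":[-0.352,-0.319,0],"dr":[0,0,-6],"claw":1},{"travel":[-0.352,-0.319,0],"dr":[0,0,-6],"claw":1},{"travel":[-0.352,-0.319,0],"dr":[0,0,-6],"claw":1},{"travel":[-0.352,-0.319,0],"dr":[0,0,-6],"claw":1},{"travel":[-0.352,-0.319,0],"dr":[0,0,-6],"claw":1},{"travel":[-0.352,-0.319,0],"dr":[0,0,-6],"claw":1},{"travel":[-0.352,-0.319,0],"dr":[0,0,-12],"claw":0},{"travel":[-0.352,-0.319,0],"dr":[0,0,-12],"claw":0}]'
```

```text
time_s: 1.07
ee_pos: [0.4101, 0.2176, 0.2287]
orientation: [0.025, 1.0, 0.0, 0.0]
contact_force: [0.9, 1.5, 0.2]
grip_width: 0.879
```

```bash
python3 -m jog '[{"travel":[-0.107,-0.518,0.03],"dr":[0,0,0],"claw":0},{"travel":[-0.107,-0.518,0.03],"dr":[0,0,0],"claw":0},{"travel":[-0.107,-0.518,0.03],"dr":[0,0,0],"claw":0},{"travel":[-0.107,-0.518,0.03],"dr":[0,0,0],"claw":0},{"travel":[-0.107,-0.518,0.03],"dr":[0,0,0],"claw":0},{"travel":[-0.107,-0.518,0.03],"dr":[0,0,0],"claw":0},{"travel":[-0.107,-0.518,0.03],"dr":[0,0,0],"claw":0},{"travel":[-0.107,-0.518,0.03],"dr":[0,0,0],"claw":0},{"travel":[-0.107,-0.518,0.03],"dr":[0,0,0],"claw":0},{"travel":[-0.107,-0.518,0.03],"dr":[0,0,0],"claw":0},{"travel":[-0.107,-0.518,0.03],"dr":[0,0,0],"claw":0},{"travel":[-0.107,-0.518,0.03],"dr":[0,0,0],"claw":0}]' && python3 -m jog '[{"travel":[-0.0,-0.03,0],"dr":[0,0,0],"claw":0},{"travel":[-0.0,-0.03,0.0],"dr":[0,0,0],"claw":0},{"travel":[-0.0,-0.03,0.0],"dr":[0,0,0],"claw":0},{"travel":[-0.0,-0.03,0.0],"dr":[0,0,0],"claw":0}]'
cat >> h.py <<'E'
def wsnap(f):
    s=sensors.observe(); p,d=snap('wrist',f); np.savez(f'pics/{f}_s.npz',pos=s['ee_pos'],q=s['orientation']); return s,p
def wray(f,uv):
    s=np.load(f'pics/{f}_s.npz'); m=camera_model('wrist'); K=np.array(m['camera_matrix']); H=np.array(m['hand_eye'])
    uv=np.atleast_2d(uv).astype(float); x=(uv-K[:2,2])/K[0,0]; r=np.linalg.norm(x,axis=1); k=np.where(r>1e-9,np.sin(r)/np.maximum(r,1e-9),1)
    d=np.c_[x*k[:,None],np.cos(r)]; T=R.from_quat(s['q']).as_matrix()
    return s['pos']+T@H[:3,3], d@H[:3,:3].T@T.T
def wplane(f,uv,p0,n):
    o,d=wray(f,uv); n=np.array(n,float); t=((np.array(p0)-o)@n)/(d@n); return o+d*t[:,None]
E
python3 - <<'E'
from h import *
s,p=wsnap('w1'); print(s['ee_pos'],s['orientation'],s['grip_width'],s['time_s'],s['contact_force'])
E
```

```text
time_s: 2.07
ee_pos: [0.483, -0.2766, 0.2]
orientation: [0.028, 1.0, 0.0, -0.0]
contact_force: [0.3, 0.3, -0.0]
grip_width: 0.504
time_s: 2.4
ee_pos: [0.4812, -0.3037, 0.1999]
orientation: [0.028, 1.0, 0.0, -0.0]
contact_force: [0.1, 0.2, -0.0]
grip_width: 0.501
[ 0.48120523 -0.30370891  0.19987569] [ 2.79864907e-02  9.99608099e-01  4.58898044e-04 -4.39882241e-04] 0.50056165898797 2.4 [ 0.14945216  0.23852034 -0.0032506 ]
```

View pics/w1.png

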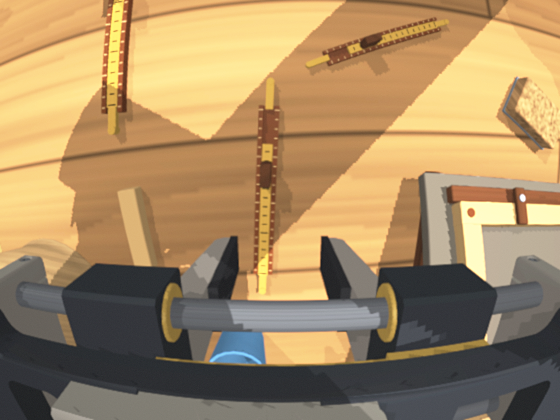

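Run:
```python
from h import *
p=cv2.imread('pics/w1.png')[70:300,220:320]
p=cv2.resize(p,None,fx=5,fy=5,interpolation=cv2.INTER_CUBIC); cv2.imwrite('pics/w1a.png',np.hstack([p[:590],p[560:]]))
Z=[0,0,1]
a=wplane('w1',[(270,80),(263,291)],[0,0,.006],Z); print(a.round(4),np.linalg.norm(a[0]-a[1]))
print(np.degrees(np.arctan2(*(a[1]-a[0])[1::-1])))
print(wplane('w1',[(266,172)],[0,0,.041],Z))
```

```text
[[ 0.3572 -0.307   0.006 ]
 [ 0.5988 -0.3303  0.006 ]] 0.24266685070179494
-5.504692150030068
[[ 0.45250279 -0.31555117  0.041     ]]
```

View pics/w1a.png

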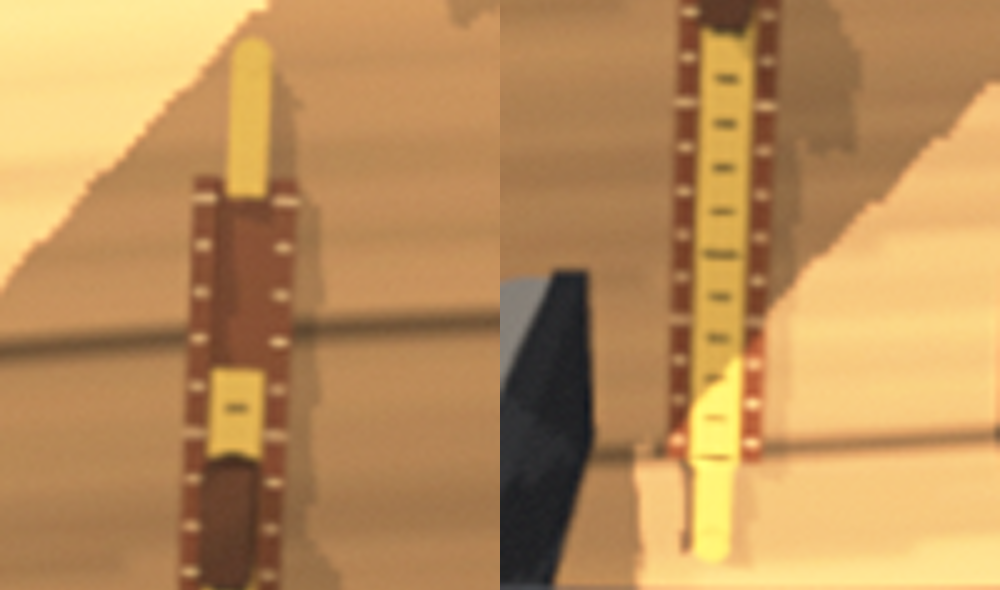

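Heel at about (270,78), nose at (262,293) and knob at (266,172). The length comes out at about 245 mm, and the knob lies 145 mm behind the nose, so this is the right rule. I'll grasp the knob.

```bash
python3 -m jog '[{"travel":[0.0263,-0.0135,0.04],"dr":[0,0,2.3],"claw":-0.3},{"travel":[0.0263,-0.0135,0.08],"dr":[0,0,2.3],"claw":-0.3},{"travel":[0.0263,-0.0135,0.12],"dr":[0,0,2.3],"claw":-0.3},{"travel":[0.0263,-0.0135,0.15],"dr":[0,0,2.3],"claw":-0.3},{"travel":[0.0263,-0.0135,0.171],"dr":[0,0,2.3],"claw":-0.3},{"travel":[0.0263,-0.0135,0.171],"dr":[0,0,2.3],"claw":-0.4},{"travel":[0.0263,-0.0135,0.171],"dr":[0,0,2.3],"claw":-1},{"travel":[0.0263,-0.0135,0.171],"dr":[0,0,2.3],"claw":-1},{"travel":[0.0263,-0.0135,0.171],"dr":[0,0,2.3],"claw":-1},{"travel":[0.0263,-0.0135,0.171],"dr":[0,0,2.3],"claw":-1},{"travel":[0.0263,-0.0135,0.171],"dr":[0,0,2.3],"claw":-1},{"travel":[0.0263,-0.0135,0.171],"dr":[0,0,2.3],"claw":-1}]'
python3 - <<'E'
from h import *
s,p=wsnap('w2'); print(s['ee_pos'],s['orientation'],s['grip_width'],s['time_s'],s['contact_force'])
E
```

```text
time_s: 3.45
ee_pos: [0.4559, -0.3168, 0.0311]
orientation: [0.048, 0.999, -0.001, 0.001]
contact_force: [0.5, 3.6, 8.8]
grip_width: 0.12
[ 0.45585649 -0.31679156  0.03109199] [ 4.78166047e-02  9.98855096e-01 -5.61386994e-04  1.32415325e-03] 0.11991242214869474 3.45 [0.48343928 3.5897111  8.806395  ]
```

View pics/w2.png

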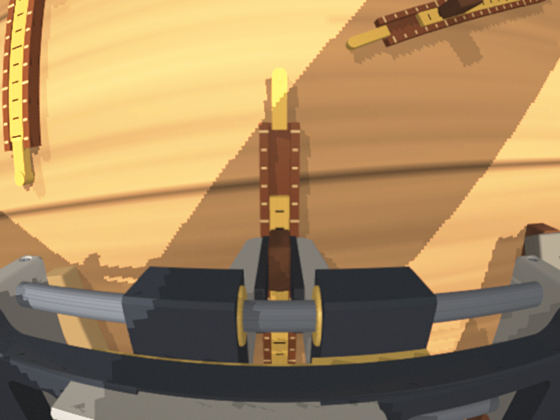

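```bash
cat >> h.py <<'E'
psi=np.radians(-4.25); C=np.array([.597,.0145,.0905]); a25=np.radians(25)
fx=np.array([np.cos(a25)*np.cos(psi),np.cos(a25)*np.sin(psi),np.sin(a25)]); fy=np.array([-np.sin(psi),np.cos(psi),0]); fn=np.cross(fx,fy)
F=np.c_[fx,fy,fn]
def toF(P): return (np.atleast_2d(P)-C)@F
def toolR(ang): # tool orientation on board, rule dir at ang deg in frame
    a=np.radians(ang); d=F@[np.cos(a),np.sin(a),0]; x=-d; z=-fn; return np.c_[x,np.cross(z,x),z]
def step(pos,q,pos1,R1):
    R0=R.from_quat(q).as_matrix(); return R0.T@(np.array(pos1)-pos), np.degrees(R.from_matrix(R0.T@R1).as_rotvec())
E
python3 - <<'E'
from h import *
s=sensors.observe()
o=s['ee_pos'];T=R.from_quat(s['orientation']).as_matrix()
h=wplane('w2',[(279.5,67.5)],[0,0,.006],[0,0,1]); print('heel',h,'tool',(h-o)@T)
lift=np.array([0,0,.15])
for ps in ([-.02,0,.14],):
    P=C+F@ps; print(P, step(o,s['orientation'],P,toolR(-55.3)))
E
```

```text
heel [[ 0.3536575  -0.30772664  0.006     ]] tool [[ 0.1026657  -0.00075124  0.02480754]]
[0.51991983 0.02022805 0.20893072] (array([-0.03205663,  0.34139016, -0.17809015]), array([-12.26154172, -22.68119613,  53.2064917 ]))
```

```bash
python3 -m jog '[{"travel":[0,0,-0.03],"dr":[0,0,0],"claw":-1},{"travel":[0,0,-0.07],"dr":[0,0,0],"claw":-1},{"travel":[0,0,-0.11],"dr":[0,0,0],"claw":-1},{"travel":[0,0.03,-0.15],"dr":[0,0,0],"claw":-1},{"travel":[-0.03,0.341,-0.19],"dr":[-12.3,-22.7,53.2],"claw":-1},{"travel":[-0.03,0.341,-0.19],"dr":[-12.3,-22.7,53.2],"claw":-1},{"travel":[-0.032,0.341,-0.19],"dr":[-12.3,-22.7,53.2],"claw":-1},{"travel":[-0.032,0.341,-0.178],"dr":[-12.3,-22.7,53.2],"claw":-1},{"travel":[-0.032,0.341,-0.178],"dr":[-12.3,-22.7,53.2],"claw":-1},{"travel":[-0.032,0.341,-0.178],"dr":[-12.3,-22.7,53.2],"claw":-1},{"travel":[-0.032,0.341,-0.178],"dr":[-12.3,-22.7,53.2],"claw":-1},{"travel":[-0.032,0.341,-0.178],"dr":[-12.3,-22.7,53.2],"claw":-1}]';python3 -m jog '[{"travel":[0,0,0],"dr":[0,0,0],"claw":-1},{"travel":[0,0,0],"dr":[0,0,0],"claw":-1},{"travel":[0,0,0],"dr":[0,0,0],"claw":-1}]'
python3 - <<'E'
from h import *
s,p=wsnap('w3'); print(s['ee_pos'],s['orientation'],s['grip_width'],s['time_s'],s['contact_force'])
print(toF(s['ee_pos']), F.T@R.from_quat(s['orientation']).as_matrix())
P=C+F@[-.02,0,.14]; print(step(s['ee_pos'],s['orientation'],P,toolR(-55.3)))
E
```

```text
time_s: 4.5
ee_pos: [0.513, -0.0089, 0.2051]
orientation: [0.424, 0.887, 0.077, 0.166]
contact_force: [0.2, -0.2, -2.1]
grip_width: 0.12
time_s: 4.75
ee_pos: [0.5133, -0.0107, 0.2045]
orientation: [0.421, 0.889, 0.076, 0.165]
contact_force: [-0.6, -0.4, -2.9]
grip_width: 0.116
[ 0.51329257 -0.01070882  0.204545  ] [0.42074575 0.88875547 0.0760007  0.16525925] 0.11638942711910362 4.75 [-0.60031946 -0.43781425 -2.93559776]
[[-0.02576543 -0.03134293  0.13784935]] [[-0.68348326  0.72649659 -0.07108684]
 [ 0.72705201  0.68621205  0.02254765]
 [ 0.06516143 -0.03627289 -0.99721526]]
(array([ 0.0189875 ,  0.02561845, -0.0018478 ]), array([-2.35672201, -3.57383094,  8.59475937]))
```

View pics/w3.png

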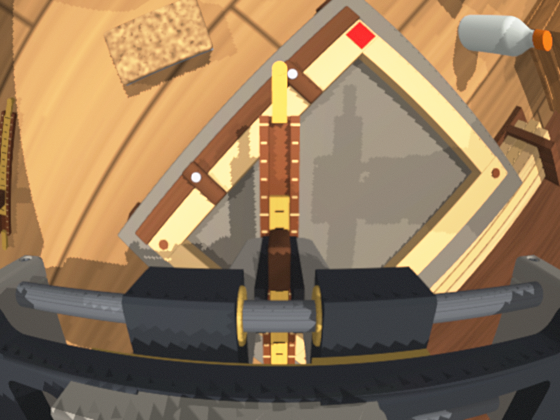

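Run:
```python
from h import *
p=cv2.imread('pics/w3.png')
A=cv2.resize(p[20:120,310:440],None,fx=4,fy=4,interpolation=cv2.INTER_CUBIC)
B=cv2.resize(p[130:230,400:530],None,fx=4,fy=4,interpolation=cv2.INTER_CUBIC)
cv2.imwrite('pics/w3a.png',np.vstack([A,B])[:, :])
```

```text
(no output)
```

View pics/w3a.png

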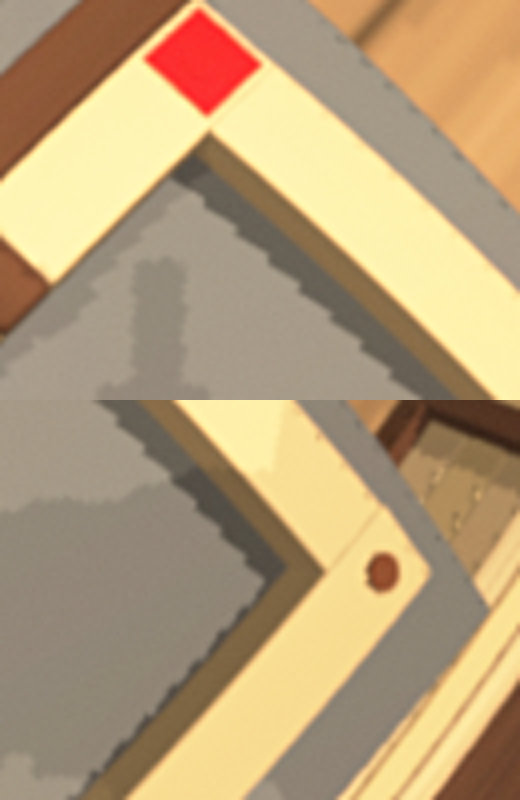

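Run:
```python
from h import *
uv=[(362,52.75),(481.2,172.75),(495.7,173),(163,244),(292,74),(196,177)]
P=wplane('w3',uv,C+.02*fn,fn); print(toF(P).round(4))
P=wplane('w3',uv[-2:],C+.027*fn,fn); print(toF(P).round(4))
```

```text
[[-0.0772  0.1219  0.02  ]
 [ 0.0815  0.1304  0.02  ]
 [ 0.0944  0.1434  0.02  ]
 [-0.0904 -0.129   0.02  ]
 [-0.1068  0.0636  0.02  ]
 [-0.1071 -0.0592  0.02  ]]
[[-0.1056  0.0623  0.027 ]
 [-0.1059 -0.0574  0.027 ]]
```

```bash
cat >> h.py <<'E'
C=C+F@[.0019,.0025,0]
def diag1(r): 
    ll=np.array([-.08,.12,0]); ur=np.array([.08,-.12+r,0]); d=ur-ll; return ll,ur,d/np.linalg.norm(d),np.linalg.norm(d),np.degrees(np.arctan2(d[1],d[0]))
def diag2(r): 
    ll=np.array([-.08,-.12,0]); ur=np.array([.08,.12+r,0]); d=ur-ll; return ll,ur,d/np.linalg.norm(d),np.linalg.norm(d),np.degrees(np.arctan2(d[1],d[0]))
E
python3 - <<'E'
from h import *
s=sensors.observe()
ll,ur,d,L,a=diag1(.009); print(L,a)
P=C+F@(ll+d*.1105+[0,0,.070]); print(P,step(s['ee_pos'],s['orientation'],P,toolR(a)))
print(.0019,toF(s['ee_pos']))
E
```

```text
0.28099999999999997 -55.29195072747736
[0.55612289 0.04928692 0.14752542] (array([0.03471575, 0.05366111, 0.06815853]), array([-2.37672501, -3.5573922 ,  8.5060712 ]))
0.0019 [[-0.02757458 -0.03438983  0.13768575]]
```

```bash
python3 -m jog '[{"travel":[0.015,0.025,0.02],"dr":[-1.2,-1.8,4.3],"claw":-1},{"travel":[0.0347,0.0537,0.04],"dr":[-2.4,-3.6,8.5],"claw":-1},{"travel":[0.0347,0.0537,0.068],"dr":[-2.4,-3.6,8.5],"claw":-1},{"travel":[0.0347,0.0537,0.068],"dr":[-2.4,-3.6,8.5],"claw":-1},{"travel":[0.0347,0.0537,0.068],"dr":[-2.4,-3.6,8.5],"claw":-1},{"travel":[0.0347,0.0537,0.068],"dr":[-2.4,-3.6,8.5],"claw":-1}]'
python3 - <<'E'
from h import *
s,p=wsnap('w4'); print(s['ee_pos'],s['orientation'],s['grip_width'],s['time_s'],s['contact_force'])
snap('scene','s4')
ll,ur,d,L,a=diag1(.009)
P=C+F@(ll+d*.1105+[0,0,.070]); print(P,step(s['ee_pos'],s['orientation'],P,toolR(a)))
c=cv2.imread('pics/s4.png')[180:340,160:370]; c=cv2.resize(c,None,fx=3.5,fy=3.5,interpolation=cv2.INTER_CUBIC); cv2.imwrite('pics/s4a.png',c)
E
```

```text
time_s: 5.3
ee_pos: [0.556, 0.0487, 0.1472]
orientation: [0.485, 0.847, 0.093, 0.195]
contact_force: [-0.4, -0.4, -2.2]
grip_width: 0.114
[0.55604114 0.04871785 0.14723714] [0.48503327 0.84739352 0.09251425 0.19521287] 0.11379261179161138 5.3 [-0.44051527 -0.3507947  -2.16293858]
[0.55612289 0.04928692 0.14752542] (array([ 0.00038179,  0.00045562, -0.00024553]), array([-0.0830758 ,  0.03437657, -0.01343848]))
```

View pics/w4.png

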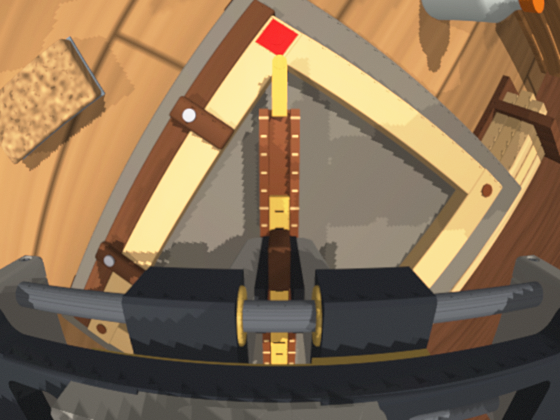

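View pics/s4a.png

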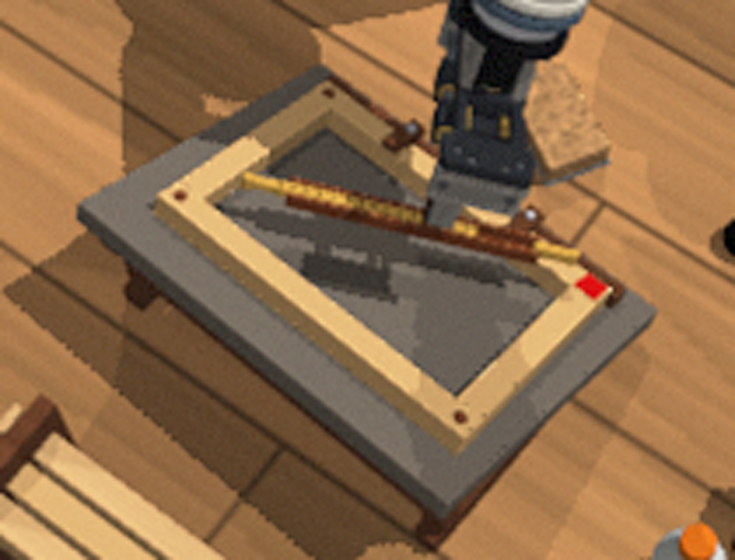

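Run:
```python
from h import *
s=np.load('pics/w4_s.npz'); T=R.from_quat(s['q']).as_matrix()
for f,row in(('w2',67.5),('w3',62),('w4',53)):
    s=np.load(f'pics/{f}_s.npz'); T=R.from_quat(s['q']).as_matrix()
    for zz in(.0248,.0148):
        q=wplane(f,[(279.5,row)],s['pos']+T[:,2]*zz,T[:,2]); print(f,zz,((q-s['pos'])@T).round(4))
p=cv2.imread('pics/w4.png')
cv2.imwrite('pics/w4a.png',cv2.resize(p[30:250,220:340],None,fx=2.7,fy=2.7,interpolation=cv2.INTER_CUBIC))
p=cv2.imread('pics/w2.png')
cv2.imwrite('pics/w4a.png',np.hstack([cv2.imread('pics/w4a.png'),cv2.resize(p[30:250,220:340],None,fx=2.7,fy=2.7,interpolation=cv2.INTER_CUBIC)]))
```

```text
w2 0.0248 [[ 0.1018 -0.0003  0.0248]]
w2 0.0148 [[ 0.0997 -0.0003  0.0148]]
w3 0.0248 [[ 0.105  -0.0003  0.0248]]
w3 0.0148 [[ 0.1028 -0.0003  0.0148]]
w4 0.0248 [[ 0.1103 -0.0003  0.0248]]
w4 0.0148 [[ 0.1078 -0.0003  0.0148]]
```

View pics/w4a.png

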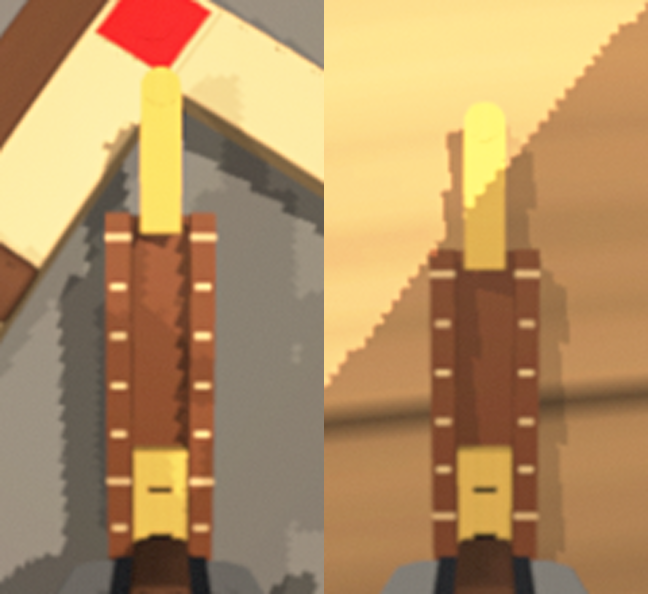

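```bash
python3 -m jog '[{"travel":[-0.007,0.0005,0.015],"dr":[0,0,0],"claw":-1},{"travel":[-0.007,0.0005,0.027],"dr":[0,0,0],"claw":-1},{"travel":[-0.007,0.0005,0.034],"dr":[0,0,0],"claw":-1},{"travel":[-0.007,0.0005,0.037],"dr":[0,0,0],"claw":-1},{"travel":[-0.007,0.0005,0.039],"dr":[0,0,0],"claw":-1}]'
python3 - <<'E'
from h import *
s,p=wsnap('w5'); print(s['ee_pos'],s['orientation'],s['grip_width'],s['time_s'],F.T@s['contact_force'],toF(s['ee_pos']))
cv2.imwrite('pics/w5a.png',cv2.resize(p[20:270,180:380],None,fx=2.4,fy=2.4,interpolation=cv2.INTER_CUBIC))
E
```

```text
time_s: 5.82
ee_pos: [0.5764, 0.0423, 0.1145]
orientation: [0.486, 0.847, 0.093, 0.196]
contact_force: [0.1, -0.1, -2.7]
grip_width: 0.119
[0.57642163 0.04229637 0.11448602] [0.48550847 0.84683918 0.09343426 0.19599736] 0.1190916042337132 5.8167 [-1.05482015 -0.04731782 -2.50205141] [[-0.01222907  0.02369491  0.03128217]]
```

View pics/w5a.png

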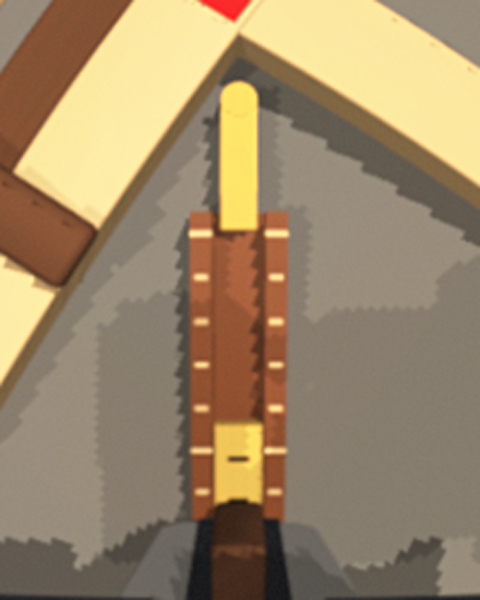

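```bash
python3 -m jog '[{"travel":[0.002,0,0.001],"dr":[0,0,0],"claw":-1},{"travel":[0.005,0,0.002],"dr":[0,0,0],"claw":-1},{"travel":[0.008,0,0.002],"dr":[0,0,0],"claw":-1},{"travel":[0.010,0,0.002],"dr":[0,0,0],"claw":-1},{"travel":[0.010,0,0.004],"dr":[0,0,0],"claw":-1},{"travel":[0.010,0,0.006],"dr":[0,0,0],"claw":-1}]'
python3 - <<'E'
from h import *
s,p=wsnap('w6'); print(s['ee_pos'],s['orientation'],s['grip_width'],s['time_s'],F.T@s['contact_force'],toF(s['ee_pos']))
cv2.imwrite('pics/w6a.png',cv2.resize(p[0:250,180:380],None,fx=2.4,fy=2.4,interpolation=cv2.INTER_CUBIC))
E
```

```text
time_s: 6.37
ee_pos: [0.5739, 0.0515, 0.1083]
orientation: [0.485, 0.847, 0.094, 0.197]
contact_force: [-27.6, -1.5, 41.7]
grip_width: 0.116
[0.57392756 0.05152797 0.10833241] [0.48512924 0.84689243 0.09372524 0.19656657] 0.11635882123741037 6.3667 [-7.26928184 -3.53289554 49.35098002] [[-0.01770391  0.03271629  0.02704537]]
```

View pics/w6a.png

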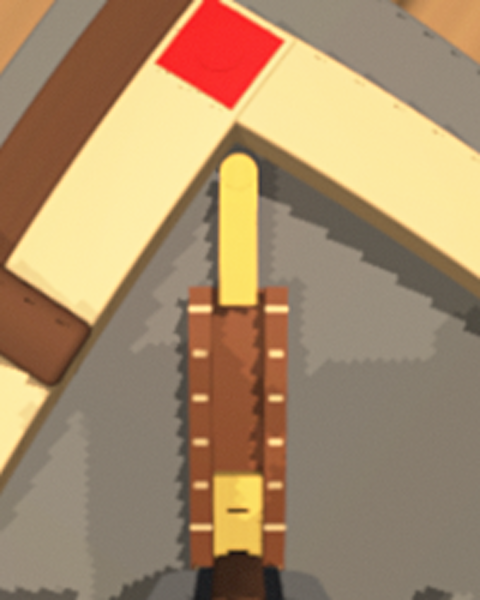

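```bash
python3 -m jog '[{"travel":[0,0,-0.0035],"dr":[0,0,0],"claw":-1},{"travel":[-0.005,0,-0.0035],"dr":[0,0,0],"claw":-1},{"travel":[-0.010,0,-0.0035],"dr":[0,0,0],"claw":-1},{"travel":[-0.015,0,-0.0035],"dr":[0,0,0],"claw":-1},{"travel":[-0.020,0,-0.0035],"dr":[0,0,0],"claw":-1},{"travel":[-0.020,0,-0.0035],"dr":[0,0,0],"claw":-1}]'
python3 - <<'E'
from h import *
s,p=wsnap('w7'); print(s['ee_pos'],s['orientation'],s['grip_width'],s['time_s'],F.T@s['contact_force'],toF(s['ee_pos']))
snap('scene','s7');snap('top','t7')
A=cv2.resize(p[0:250,180:380],None,fx=2.4,fy=2.4,interpolation=cv2.INTER_CUBIC)
B=cv2.imread('pics/s7.png')[210:300,195:350]; B=cv2.resize(B,(480,279),interpolation=cv2.INTER_CUBIC)
D=cv2.imread('pics/t7.png')[125:215,210:320]; D=cv2.resize(D,(480,321),interpolation=cv2.INTER_CUBIC)
cv2.imwrite('pics/w7a.png',np.hstack([A,np.vstack([B,D])])[:,:800])
E
```

```text
time_s: 6.92
ee_pos: [0.5823, 0.0341, 0.1148]
orientation: [0.485, 0.847, 0.094, 0.196]
contact_force: [-0.5, 0.4, -2.7]
grip_width: 0.122
[0.5823319  0.03411771 0.11479616] [0.48529724 0.84688738 0.09376194 0.1961557 ] 0.12218210203242291 6.9167 [-1.59829255  0.34391698 -2.211197  ] [[-0.00620689  0.01597674  0.02881618]]
```

View pics/w7a.png

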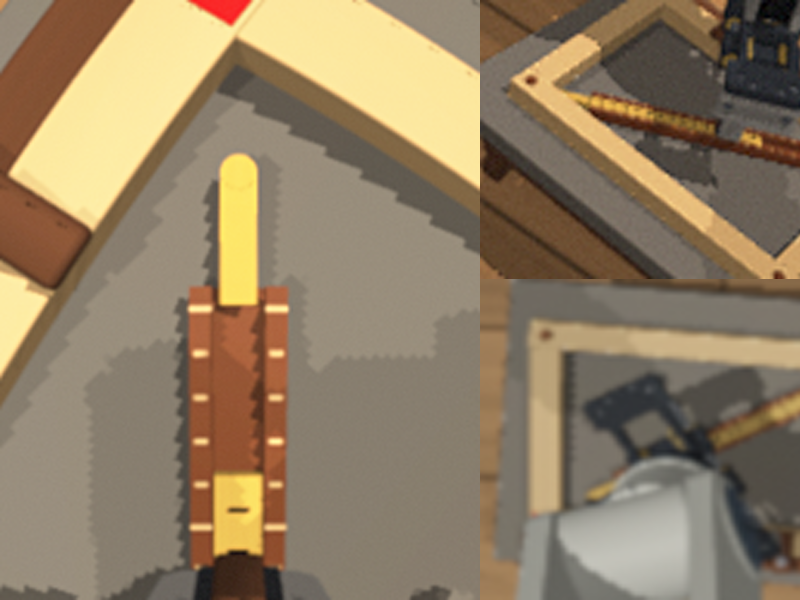

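The stock came along because there was no contact. I'll re-seat the heel, press lightly, then draw.

```bash
python3 -m jog '[{"travel":[0.010,0,0],"dr":[0,0,0],"claw":-1},{"travel":[0.017,0,0],"dr":[0,0,0],"claw":-1},{"travel":[0.020,0,0.0],"dr":[0,0,0],"claw":-1},{"travel":[0.020,0,0.0015],"dr":[0,0,0],"claw":-1},{"travel":[0.020,0,0.0025],"dr":[0,0,0],"claw":-1},{"travel":[0.020,0,0.0025],"dr":[0,0,0],"claw":-1}]';python3 -m jog '[{"travel":[-0.003,0,0],"dr":[0,0,0],"claw":-1},{"travel":[-0.007,0,0],"dr":[0,0,0],"claw":-1},{"travel":[-0.007,0,0],"dr":[0,0,0],"claw":-1}]'
python3 - <<'E'
from h import *
s,p=wsnap('w8'); print(s['ee_pos'],s['orientation'],s['grip_width'],s['time_s'],F.T@s['contact_force'],toF(s['ee_pos']))
A=cv2.resize(p[0:250,180:380],None,fx=2.4,fy=2.4,interpolation=cv2.INTER_CUBIC)
cv2.imwrite('pics/w8a.png',A)
E
```

```text
time_s: 7.57
ee_pos: [0.5734, 0.0511, 0.1081]
orientation: [0.485, 0.847, 0.093, 0.196]
contact_force: [-15.1, -0.7, 20.5]
grip_width: 0.117
time_s: 7.82
ee_pos: [0.5769, 0.0446, 0.11]
orientation: [0.485, 0.847, 0.093, 0.196]
contact_force: [-14.6, -2.5, 21.5]
grip_width: 0.117
[0.57685011 0.04464108 0.10996369] [0.48533102 0.84695263 0.09325944 0.19602989] 0.11695828040509651 7.8167 [-3.96885243 -3.62112506 25.5687475 ] [[-0.01391051  0.02606491  0.02707639]]
```

View pics/w8a.png

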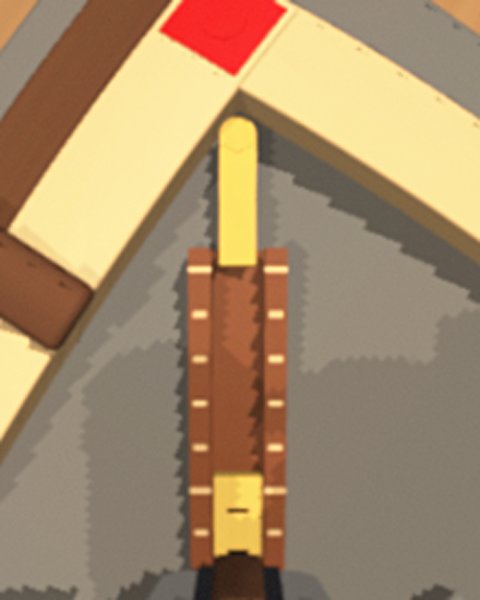

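```bash
python3 -m jog '[{"travel":[-0.005,0,0],"dr":[0,0,0],"claw":-1},{"travel":[-0.010,0,0],"dr":[0,0,0],"claw":-1},{"travel":[-0.015,0,0],"dr":[0,0,0],"claw":-1},{"travel":[-0.015,0,0],"dr":[0,0,0],"claw":-1}]'
python3 - <<'E'
from h import *
s,p=wsnap('w9'); print(s['ee_pos'],s['orientation'],s['grip_width'],s['time_s'],F.T@s['contact_force'],toF(s['ee_pos']))
T=R.from_quat(s['orientation']).as_matrix(); print(T.T@s['contact_force'])
snap('scene','s9')
A=cv2.resize(p[0:250,180:380],None,fx=2.2,fy=2.2,interpolation=cv2.INTER_CUBIC)
B=cv2.imread('pics/s9.png')[205:265,195:255]; B=cv2.resize(B,(360,360),interpolation=cv2.INTER_CUBIC)
A[:360,440-0:]=0 if 0 else A[:360,440:]
cv2.imwrite('pics/w9a.png',np.hstack([A,np.vstack([B,np.zeros((A.shape[0]-360,360,3),np.uint8)])]))
E
```

```text
time_s: 8.2
ee_pos: [0.5838, 0.0315, 0.1137]
orientation: [0.485, 0.847, 0.093, 0.196]
contact_force: [-14.0, -3.0, 21.1]
grip_width: 0.118
[0.58380268 0.03147903 0.11366674] [0.48541355 0.84688764 0.09326031 0.1961059 ] 0.11779356090699068 8.2 [-3.53814595 -4.03985279 24.94302887] [[-0.00517765  0.01345431  0.02709006]]
[ -1.35556209  -5.19124705 -24.94407709]
```

View pics/w9a.png

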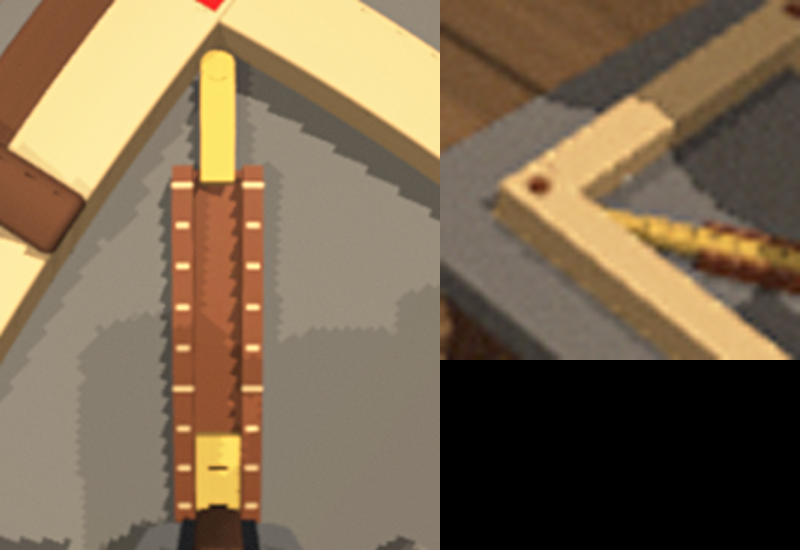

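```bash
cat > st.py <<'E'
from h import *
s=sensors.observe();T=R.from_quat(s['orientation']).as_matrix();q=toF(s['ee_pos'])[0]
print(s['time_s'],'toolF',(T.T@s['contact_force']).round(1),'F',q.round(4),'from ll',np.linalg.norm(q[:2]-[-.08,.12]).round(4),'from lr',np.linalg.norm(q[:2]-[-.08,-.12]).round(4),s['grip_width'].round(3))
E
python3 -m jog '[{"travel":[-0.002,0,0],"dr":[0,0,0],"claw":-1},{"travel":[-0.002,0,0],"dr":[0,0,0],"claw":-1}]' >/dev/null; python3 st.py
python3 -m jog '[{"travel":[-0.0015,0,0],"dr":[0,0,0],"claw":-1},{"travel":[-0.0015,0,0],"dr":[0,0,0],"claw":-1}]'>/dev/null; python3 st.py
```

```text
Traceback (most recent call last):
  File "st.py", line 3, in <module>
    print(s['time_s'],'toolF',(T.T@s['contact_force']).round(1),'F',q.round(4),'from ll',np.linalg.norm(q[:2]-[-.08,.12]).round(4),'from lr',np.linalg.norm(q[:2]-[-.08,-.12]).round(4),s['grip_width'].round(3))
                                                                                                                                                                                        ^^^^^^^^^^^^^^^^^^^^^
AttributeError: 'float' object has no attribute 'round'
Traceback (most recent call last):
  File "st.py", line 3, in <module>
    print(s['time_s'],'toolF',(T.T@s['contact_force']).round(1),'F',q.round(4),'from ll',np.linalg.norm(q[:2]-[-.08,.12]).round(4),'from lr',np.linalg.norm(q[:2]-[-.08,-.12]).round(4),s['grip_width'].round(3))
                                                                                                                                                                                        ^^^^^^^^^^^^^^^^^^^^^
AttributeError: 'float' object has no attribute 'round'
```

```bash
sed -i "s/s\['grip_width'\].round(3)/round(float(s['grip_width']),3)/" st.py; python3 st.py
python3 - <<'E'
from h import *
snap('scene','s10')
B=cv2.imread('pics/s10.png')[205:265,195:255]; B=cv2.resize(B,(540,540),interpolation=cv2.INTER_CUBIC); cv2.imwrite('pics/s10a.png',B)
E
```

```text
8.6333 toolF [  3.3  -4.  -26.1] F [-0.0038  0.0113  0.0271] from ll 0.1327 from lr 0.1519 0.119
```

View pics/s10a.png

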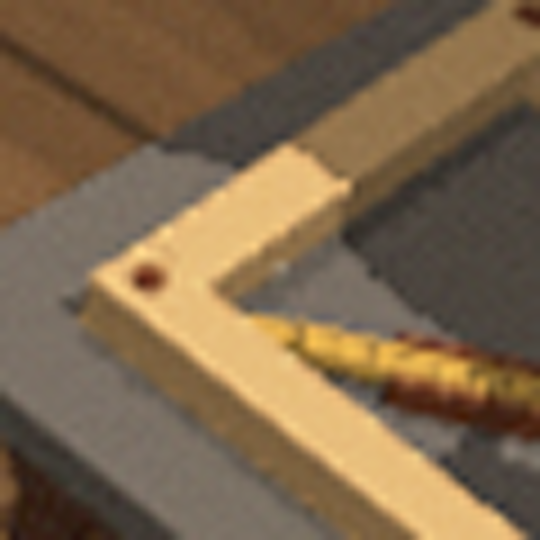

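Run:
```python
from h import *
ll,ur,d,L,a=diag1(.009)
for nm,P in(('ur20',ur+[0,0,.02]),('ur6',ur+[0,0,.006]),('ur10',ur+[0,0,.01]),('nose -4mm top',ur-d*.004+[0,0,.01]),('nose -8 top',ur-d*.008+[0,0,.01])):
    print(nm,(proj('scene',C+F@P)-[195,205])*9)
```

```text
ur20 [[203.32531197 281.68028005]]
ur6 [[193.98459643 316.67049324]]
ur10 [[196.64086762 306.72013187]]
nose -4mm top [[210.407428   309.94253678]]
nose -8 top [[224.16341473 313.16246666]]
```

```bash
python3 -m jog '[{"travel":[-0.001,0,0],"dr":[0,0,0],"claw":-1},{"travel":[-0.001,0,0],"dr":[0,0,0],"claw":-1},{"travel":[-0.001,0,0],"dr":[0,0,0],"claw":-1}]' >/dev/null; python3 st.py;  python3 - <<'E'
from h import *
s,p=wsnap('w11')
snap('scene','s11'); snap('top','t11')
A=cv2.resize(p[0:260,180:380],None,fx=2.2,fy=2.2,interpolation=cv2.INTER_CUBIC)
B=cv2.imread('pics/t11.png')[135:195,270:320]; B=cv2.resize(B,(300,360),interpolation=cv2.INTER_CUBIC)
cv2.imwrite('pics/w11a.png',np.hstack([A,np.vstack([B,np.zeros((A.shape[0]-360,300,3),np.uint8)])]))
E
```

```text
8.9333 toolF [  8.1  -2.9 -27.5] F [-0.0036  0.0111  0.0271] from ll 0.1331 from lr 0.1517 0.117
```

View pics/w11a.png

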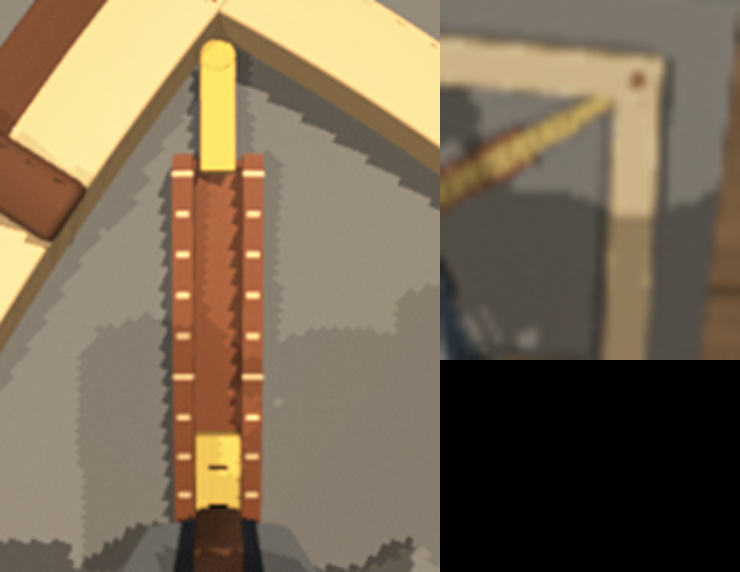

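```bash
python3 -m jog '[{"travel":[0.0005,0,0],"dr":[0,0,0],"claw":-1},{"travel":[0.0005,0,0],"dr":[0,0,0],"claw":-1},{"travel":[0.0005,0,0],"dr":[0,0,0],"claw":-1}]' >/dev/null; python3 st.py;  python3 - <<'E'
from h import *
print('heel',toF(wplane('w11',[(278.9,18.2)],C+.01*fn,fn)), 'inner top corner',toF(wplane('w11',[(180+219/2.2,13/2.2)],C+.02*fn,fn)))
# top image nose tip
uv=[(270+612/6,135+97/6)]
print('nose',toF(onplane('top',uv,C+.01*fn,fn)))
uv=[(270+608/6,135+88/6)]
print('inner corner top',toF(onplane('top',uv,C+.02*fn,fn)))
E
```

```text
9.3333 toolF [  6.4  -4.3 -27.1] F [-0.0037  0.0112  0.0271] from ll 0.1329 from lr 0.1518 0.118
heel [[-0.07714145  0.11658687  0.01      ]] inner top corner [[-0.07882609  0.11958646  0.02      ]]
nose [[ 0.10052283 -0.35489477  0.01      ]]
inner corner top [[ 0.10692882 -0.35049947  0.02      ]]
```

Run:
```python
from h import *
print('nose',toF(onplane('top',[(270+172/6,135+97/6)],C+.01*fn,fn)))
print('inner corner top',toF(onplane('top',[(270+172/6,135+96/6)],C+.02*fn,fn)))
print('ur dowel',toF(onplane('top',[(270+197/6,135+79/6)],C+.02*fn,fn)))
```

```text
nose [[ 0.07661099 -0.11067755  0.01      ]]
inner corner top [[ 0.07895263 -0.11061673  0.02      ]]
ur dowel [[ 0.08983461 -0.12354485  0.02      ]]
```

```bash
python3 -m jog '[{"travel":[0.005,0,-0.001],"dr":[0,0,0],"claw":-1},{"travel":[0.012,0,-0.001],"dr":[0,0,0],"claw":-1},{"travel":[0.020,0,-0.001],"dr":[0,0,0],"claw":-1},{"travel":[0.020,0,-0.001],"dr":[0,0,0],"claw":-1},{"travel":[0.020,0,-0.022],"dr":[0,0,0],"claw":-1},{"travel":[0.019,0,-0.045],"dr":[0,0,0],"claw":-1},{"travel":[0.019,0,-0.045],"dr":[0,0,0],"claw":-1}]' ; python3 st.py;  python3 - <<'E'
from h import *
s=sensors.observe(); print(s['joint_pos'])
ll,ur,d,L,a=diag2(.009); print(L,a)
P=C+F@(ll+d*.126+[0,0,.072]); print(step(s['ee_pos'],s['orientation'],P,toolR(a)))
E
```

```text
time_s: 9.92
ee_pos: [0.5587, 0.0469, 0.1524]
orientation: [0.485, 0.847, 0.095, 0.197]
contact_force: [1.0, -0.4, -1.8]
grip_width: 0.114
9.9167 toolF [-0.3 -0.1  2.1] F [-0.0125  0.027   0.0733] from ll 0.1149 from lr 0.1617 0.114
[ 0.13528681  0.18352501  2.16249679 -0.24368993  0.37327952 -0.18707906]
0.2959746610775997 57.27640502686236
(array([-0.03404627, -0.02279971,  0.00123859]), array([ 4.40661668e-02,  2.95848386e-01, -1.12639594e+02]))
```

```bash
python3 -m jog '[{"travel":[-0.005,-0.003,0],"dr":[0,0,-7],"claw":-1},{"travel":[-0.01,-0.006,0],"dr":[0,0,-14],"claw":-1},{"travel":[-0.015,-0.01,0],"dr":[0,0,-21],"claw":-1},{"travel":[-0.02,-0.014,0],"dr":[0,0,-28],"claw":-1},{"travel":[-0.025,-0.018,0],"dr":[0,0,-35],"claw":-1},{"travel":[-0.03,-0.02,0],"dr":[0,0,-42],"claw":-1},{"travel":[-0.034,-0.0228,0.001],"dr":[0,0,-49],"claw":-1},{"travel":[-0.034,-0.0228,0.001],"dr":[0,0,-56],"claw":-1},{"travel":[-0.034,-0.0228,0.001],"dr":[0,0,-63],"claw":-1},{"travel":[-0.034,-0.0228,0.001],"dr":[0,0,-70],"claw":-1},{"travel":[-0.034,-0.0228,0.001],"dr":[0,0,-77],"claw":-1},{"travel":[-0.034,-0.0228,0.001],"dr":[0,0,-84],"claw":-1}]' ; python3 st.py;  python3 - <<'E'
from h import *
s=sensors.observe(); print(s['joint_pos'])
ll,ur,d,L,a=diag2(.009)
P=C+F@(ll+d*.126+[0,0,.072]); print(step(s['ee_pos'],s['orientation'],P,toolR(a)))
E
```

```text
time_s: 10.92
ee_pos: [0.5561, 0.0055, 0.1482]
orientation: [-0.209, 0.954, -0.062, 0.208]
contact_force: [0.2, 0.4, -2.5]
grip_width: 0.117
10.9167 toolF [0.6 0.8 2.3] F [-0.0138 -0.0145  0.0692] from ll 0.1499 from lr 0.1246 0.117
[ 0.03661408  0.18286979  2.17523709 -0.13753277  0.35200725 -1.84695692]
(array([-0.00194276, -0.0005389 , -0.00276178]), array([-4.45464983e-02,  6.46880836e-03, -2.82953831e+01]))
```

```bash
python3 -m jog '[{"travel":[0,0,-0.001],"dr":[0,0,-7],"claw":-1},{"travel":[0,0,-0.001],"dr":[0,0,-14],"claw":-1},{"travel":[0,0,-0.001],"dr":[0,0,-21],"claw":-1},{"travel":[-0.001,0,-0.001],"dr":[0,0,-28.3],"claw":-1},{"travel":[-0.001,0,-0.001],"dr":[0,0,-28.3],"claw":-1},{"travel":[-0.001,0,-0.001],"dr":[0,0,-28.3],"claw":-1}]' >/dev/null; python3 st.py;  python3 - <<'E'
from h import *
s,p=wsnap('w12')
ll,ur,d,L,a=diag2(.009)
P=C+F@(ll+d*.126+[0,0,.072]); print(step(s['ee_pos'],s['orientation'],P,toolR(a)))
E
```

```text
11.4167 toolF [0.  0.4 2.1] F [-0.0129 -0.0139  0.0704] from ll 0.1497 from lr 0.1255 0.119
(array([-0.00047255, -0.00095365, -0.00155641]), array([-0.04262621,  0.0020639 , -0.55747574]))
```

View pics/w12.png

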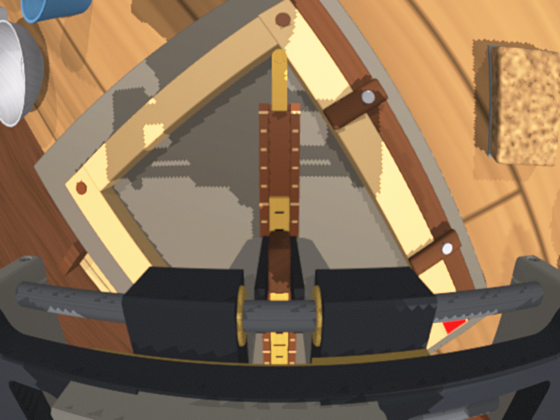

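```bash
python3 -m jog '[{"travel":[0,-0.001,0.015],"dr":[0,0,-0.5],"claw":-1},{"travel":[0,-0.001,0.029],"dr":[0,0,-0.5],"claw":-1},{"travel":[0,-0.001,0.037],"dr":[0,0,-0.5],"claw":-1},{"travel":[0,-0.001,0.041],"dr":[0,0,-0.5],"claw":-1},{"travel":[0.004,-0.001,0.042],"dr":[0,0,-0.5],"claw":-1},{"travel":[0.008,-0.001,0.042],"dr":[0,0,-0.5],"claw":-1},{"travel":[0.012,-0.001,0.042],"dr":[0,0,-0.5],"claw":-1},{"travel":[0.013,-0.001,0.0425],"dr":[0,0,-0.5],"claw":-1},{"travel":[0.013,-0.001,0.0425],"dr":[0,0,-0.5],"claw":-1}]' >/dev/null; python3 st.py;  python3 - <<'E'
from h import *
s,p=wsnap('w13')
A=cv2.resize(p[0:260,180:380],None,fx=2.2,fy=2.2,interpolation=cv2.INTER_CUBIC); cv2.imwrite('pics/w13a.png',A)
E
```

```text
12.2167 toolF [0.6 1.2 2. ] F [-0.0191 -0.0255  0.0288] from ll 0.1577 from lr 0.1124 0.119
```

View pics/w13a.png

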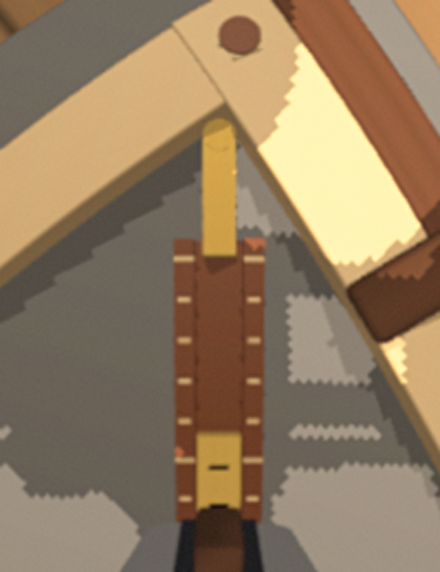

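```bash
python3 -m jog '[{"travel":[0.002,0.001,0.001],"dr":[0,0,0],"claw":-1},{"travel":[0.002,0.001,0.003],"dr":[0,0,0],"claw":-1},{"travel":[0.001,0.001,0.0035],"dr":[0,0,0],"claw":-1},{"travel":[-0.005,0.001,0.0035],"dr":[0,0,0],"claw":-1},{"travel":[-0.010,0.001,0.0035],"dr":[0,0,0],"claw":-1},{"travel":[-0.015,0.001,0.0035],"dr":[0,0,0],"claw":-1},{"travel":[-0.015,0.001,0.0035],"dr":[0,0,0],"claw":-1}]' >/dev/null; python3 st.py;  python3 - <<'E'
from h import *
s,p=wsnap('w14')
A=cv2.resize(p[0:260,180:380],None,fx=2.2,fy=2.2,interpolation=cv2.INTER_CUBIC); cv2.imwrite('pics/w14a.png',A)
E
```

```text
12.85 toolF [ -1.7   5.8 -31.1] F [-0.0107 -0.0112  0.0265] from ll 0.1484 from lr 0.1291 0.118
```

View pics/w14a.png

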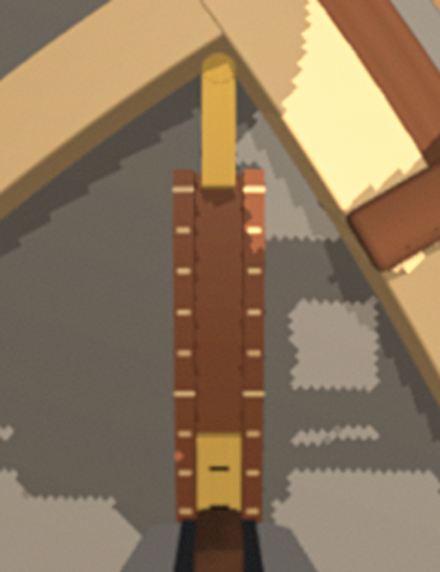

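Heel is seated in the lower-right corner and the stock stays put. I'll draw further.

```bash
python3 -m jog '[{"travel":[-0.005,0,-0.0003],"dr":[0,0,0],"claw":-1},{"travel":[-0.010,0,-0.0003],"dr":[0,0,0],"claw":-1},{"travel":[-0.015,0,-0.0003],"dr":[0,0,0],"claw":-1},{"travel":[-0.015,0,-0.0003],"dr":[0,0,0],"claw":-1}]' >/dev/null; python3 st.py; python3 -m jog '[{"travel":[-0.0015,0,0],"dr":[0,0,0],"claw":-1},{"travel":[-0.0015,0,0],"dr":[0,0,0],"claw":-1}]' >/dev/null; python3 st.py;python3 -m jog '[{"travel":[-0.0015,0,0],"dr":[0,0,0],"claw":-1},{"travel":[-0.0015,0,0],"dr":[0,0,0],"claw":-1}]' >/dev/null; python3 st.py
```

```text
13.2333 toolF [ -1.2   4.4 -24.6] F [-0.0026  0.0015  0.0265] from ll 0.1416 from lr 0.144 0.118
13.4 toolF [ -0.3   4.  -24. ] F [-0.002   0.0024  0.0265] from ll 0.1411 from lr 0.1452 0.118
13.5667 toolF [  0.2   4.2 -24.5] F [-0.0013  0.0035  0.0265] from ll 0.1405 from lr 0.1465 0.115
```

```bash
python3 -m jog '[{"travel":[-0.0015,0,0],"dr":[0,0,0],"claw":-1},{"travel":[-0.0015,0,0],"dr":[0,0,0],"claw":-1}]' >/dev/null; python3 st.py;python3 -m jog '[{"travel":[-0.001,0,0],"dr":[0,0,0],"claw":-1},{"travel":[-0.001,0,0],"dr":[0,0,0],"claw":-1}]' >/dev/null; python3 st.py
python3 - <<'E'
from h import *
s,p=wsnap('w15'); snap('top','t15'); snap('scene','s15')
A=cv2.resize(p[0:260,180:380],None,fx=2.2,fy=2.2,interpolation=cv2.INTER_CUBIC)
B=cv2.imread('pics/t15.png')[125:185,210:260]; B=cv2.resize(B,(300,360),interpolation=cv2.INTER_CUBIC)
cv2.imwrite('pics/w15a.png',np.hstack([A,np.vstack([B,np.zeros((A.shape[0]-360,300,3),np.uint8)])]))
E
```

```text
13.7333 toolF [  0.2   3.5 -23.9] F [-0.0005  0.0048  0.0265] from ll 0.14 from lr 0.148 0.115
13.9 toolF [  0.2   3.  -24.4] F [-0.      0.0056  0.0265] from ll 0.1396 from lr 0.1489 0.116
```

View pics/w15a.png

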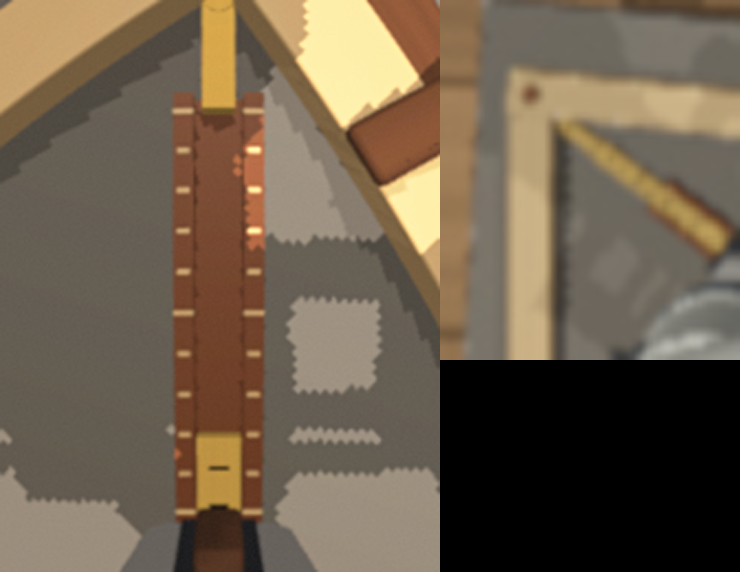

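Run:
```python
from h import *
print('nose',toF(onplane('top',[(210+117/6,125+120/6)],C+.01*fn,fn)))
print('inner corner top',toF(onplane('top',[(210+114/6,125+118/6)],C+.02*fn,fn)))
p=cv2.imread('pics/w15.png')
cv2.imwrite('pics/w15b.png',cv2.resize(p[0:60,240:330],None,fx=7,fy=7,interpolation=cv2.INTER_CUBIC))
```

```text
nose [[0.07476064 0.12476131 0.01      ]]
inner corner top [[0.07751612 0.12508451 0.02      ]]
```

View pics/w15b.png

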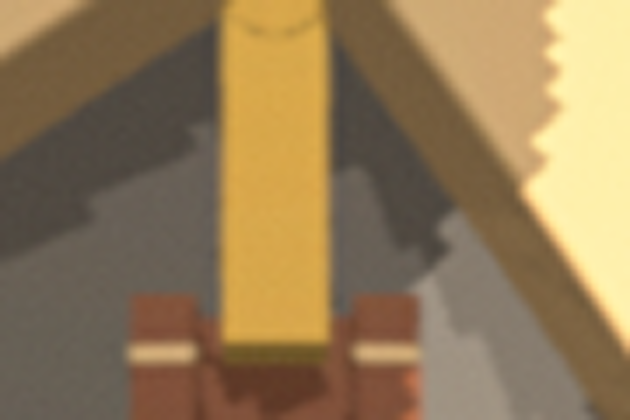

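```bash
python3 - <<'E'
from h import *
print('heel',toF(wplane('w15',[(279,-7.5)],C+.01*fn,fn)))
E
python3 -m jog '[{"travel":[-0.0015,0,0],"dr":[0,0,0],"claw":-1},{"travel":[-0.0015,0,0],"dr":[0,0,0],"claw":-1},{"travel":[-0.0015,0,0],"dr":[0,0,0],"claw":-1}]' >/dev/null; python3 st.py
```

```text
heel [[-0.07819401 -0.11783271  0.01      ]]
14.3 toolF [  0.7   3.5 -24.1] F [0.0007 0.0067 0.0265] from ll 0.1391 from lr 0.1503 0.118
```

```bash
python3 -m jog '[{"travel":[-0.0015,0,0],"dr":[0,0,0],"claw":-1},{"travel":[-0.0015,0,0],"dr":[0,0,0],"claw":-1}]' >/dev/null; python3 st.py
python3 - <<'E'
from h import *
s,p=wsnap('w16'); snap('top','t16'); snap('scene','s16')
A=cv2.resize(p[0:260,180:380],None,fx=2.2,fy=2.2,interpolation=cv2.INTER_CUBIC)
B=cv2.imread('pics/t16.png')[125:185,210:260]; B=cv2.resize(B,(300,360),interpolation=cv2.INTER_CUBIC)
D=cv2.imread('pics/s16.png')[270:310,265:315]; D=cv2.resize(D,(300,212),interpolation=cv2.INTER_CUBIC)
cv2.imwrite('pics/w16a.png',np.hstack([A,np.vstack([B,D])]))
E
```

```text
14.4667 toolF [  7.8  -0.5 -25.6] F [0.001  0.0072 0.0265] from ll 0.1388 from lr 0.1508 0.118
```

View pics/w16a.png

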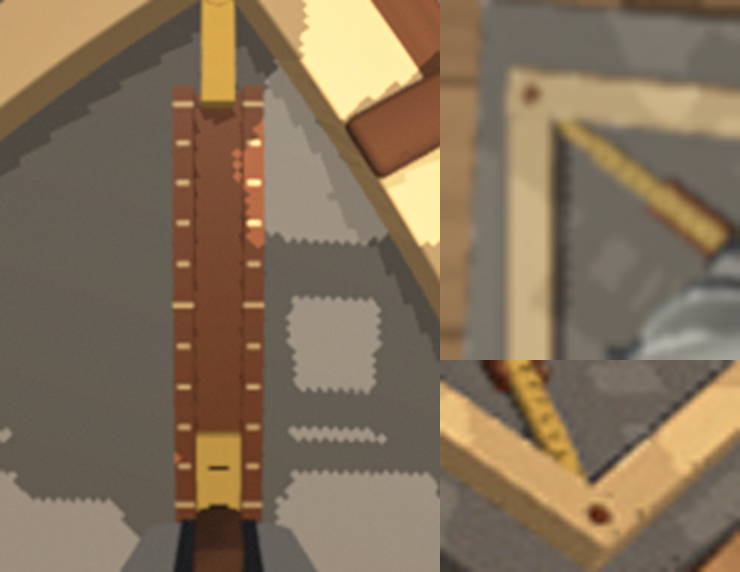

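```bash
python3 -m jog '[{"travel":[0,0,0],"dr":[0,0,0],"claw":-1},{"travel":[0,0,0],"dr":[0,0,0],"claw":-1},{"travel":[0,0,0],"dr":[0,0,0],"claw":-1},{"travel":[0,0,0],"dr":[0,0,0],"claw":-1}]' >/dev/null; python3 st.py
python3 - <<'E'
from h import *
print('nose',toF(onplane('top',[(210+117/6,125+120/6)],C+.01*fn,fn)))
for f,n in(('t0','top0'),('t11','t11'),('t16','t16')):
    p=cv2.imread(f'pics/{n}.png')
    hsv=cv2.cvtColor(p,cv2.COLOR_BGR2HSV)
c=np.hstack([cv2.resize(cv2.imread(f'pics/{n}.png')[120:215,210:320],(385,332),interpolation=cv2.INTER_CUBIC) for n in('top0','t16')]); cv2.imwrite('pics/cmp.png',c)
E
```

```text
14.95 toolF [  7.2   0.7 -25.8] F [0.0009 0.0072 0.0265] from ll 0.1388 from lr 0.1508 0.12
nose [[0.07476064 0.12476131 0.01      ]]
```

View pics/cmp.png

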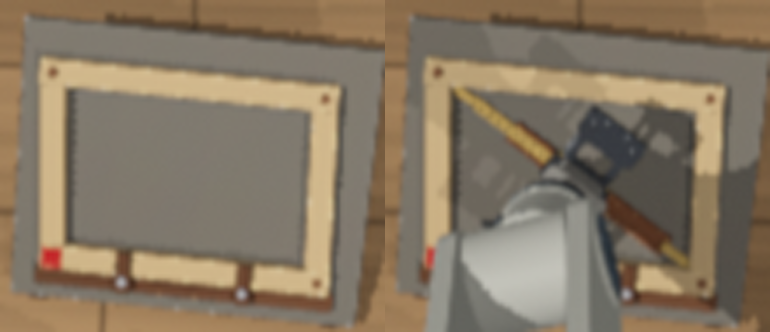

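```bash
python3 -m jog '[{"travel":[0.007,0,-0.001],"dr":[0,0,0],"claw":-1},{"travel":[0.014,0,-0.001],"dr":[0,0,0],"claw":-1},{"travel":[0.021,0,-0.001],"dr":[0,0,0],"claw":-1},{"travel":[0.025,0,-0.001],"dr":[0,0,0],"claw":-1},{"travel":[0.025,0,-0.001],"dr":[0,0,0],"claw":-1},{"travel":[0.025,0,-0.0015],"dr":[0,0,0],"claw":-0.7},{"travel":[0.025,0,-0.0015],"dr":[0,0,0],"claw":-0.4},{"travel":[0.025,0,-0.0015],"dr":[0,0,0],"claw":-0.3},{"travel":[0.025,0,-0.0015],"dr":[0,0,0],"claw":-0.3},{"travel":[0.025,0,-0.0015],"dr":[0,0,0],"claw":-0.3}]' >/dev/null; python3 st.py
python3 - <<'E'
from h import *
s,p=wsnap('w17')
A=cv2.resize(p[0:300,180:380],None,fx=2,fy=2,interpolation=cv2.INTER_CUBIC)
cv2.imwrite('pics/w17a.png',A)
E
```

```text
15.7833 toolF [0.2 0.2 0. ] F [-0.0127 -0.0132  0.0266] from ll 0.1492 from lr 0.1262 0.349
```

View pics/w17a.png

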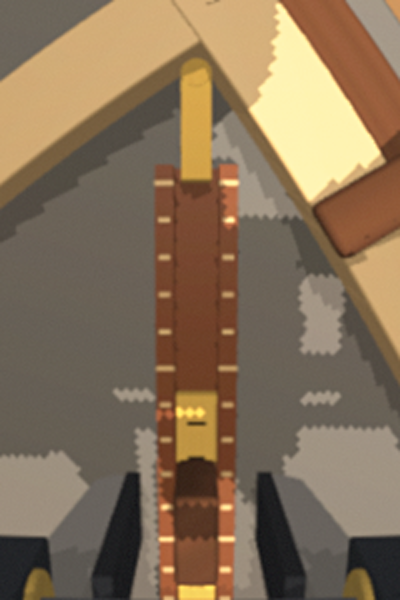

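```bash
python3 -m jog '[{"travel":[0,0,-0.04],"dr":[0,0,0],"claw":0},{"travel":[0,0,-0.08],"dr":[0,0,7],"claw":0},{"travel":[0,0,-0.11],"dr":[0,0,14],"claw":0},{"travel":[0,0,-0.13],"dr":[0,0,21],"claw":0},{"travel":[0,0,-0.13],"dr":[0,0,28],"claw":0},{"travel":[0,0,-0.13],"dr":[0,0,35],"claw":0},{"travel":[0,0,-0.13],"dr":[0,0,42],"claw":0},{"travel":[0,0,-0.13],"dr":[0,0,49],"claw":0},{"travel":[0,0,-0.13],"dr":[0,0,56],"claw":0},{"travel":[0,0,-0.13],"dr":[0,0,63],"claw":0},{"travel":[0,0,-0.13],"dr":[0,0,70],"claw":0},{"travel":[0,0,-0.13],"dr":[0,0,77],"claw":0}]' >/dev/null; python3 st.py
python3 - <<'E'
from h import *
s=sensors.observe(); print(s['joint_pos'])
print(step(s['ee_pos'],s['orientation'],C+F@[0.01,-.11,.17],toolR(-90)))
E
```

```text
16.8333 toolF [0.1 1.2 0.8] F [-0.0129 -0.0131  0.1567] from ll 0.1491 from lr 0.1262 0.499
[ 0.05052263 -0.00918274  2.16382295 -0.10039112  0.55502112 -1.02493611]
(array([-0.05451125, -0.08328697, -0.01325949]), array([3.74139202e-02, 3.77522194e-02, 7.00964117e+01]))
```

```bash
python3 -m jog '[{"travel":[-0.005,-0.008,-0.003],"dr":[0,0,7],"claw":0},{"travel":[-0.01,-0.016,-0.006],"dr":[0,0,14],"claw":0},{"travel":[-0.018,-0.025,-0.01],"dr":[0,0,21],"claw":0},{"travel":[-0.025,-0.035,-0.013],"dr":[0,0,28],"claw":0},{"travel":[-0.03,-0.05,-0.013],"dr":[0,0,35],"claw":0},{"travel":[-0.04,-0.06,-0.013],"dr":[0,0,42],"claw":0},{"travel":[-0.05,-0.07,-0.013],"dr":[0,0,49],"claw":0},{"travel":[-0.0545,-0.083,-0.013],"dr":[0,0,56],"claw":0},{"travel":[-0.0545,-0.083,-0.013],"dr":[0,0,63],"claw":0},{"travel":[-0.0545,-0.083,-0.013],"dr":[0,0,70],"claw":0},{"travel":[-0.0545,-0.083,-0.013],"dr":[0,0,70],"claw":0},{"travel":[-0.0545,-0.083,-0.013],"dr":[0,0,70],"claw":0}]' >/dev/null; python3 st.py
python3 - <<'E'
from h import *
s,p=wsnap('w18')
E
```

```text
17.8333 toolF [-1.4  0.1 -0.6] F [ 0.0106 -0.1097  0.1697] from ll 0.2469 from lr 0.0912 0.501
```

View pics/w18.png

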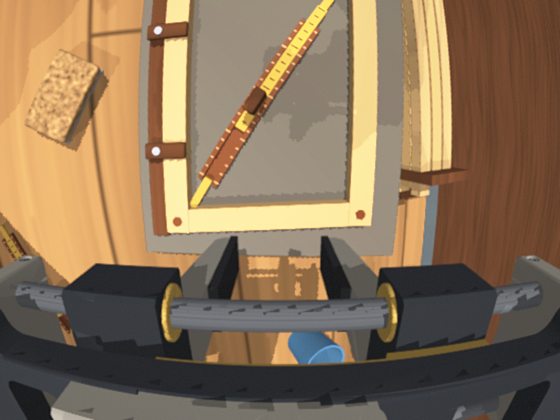

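```bash
cat >> h.py <<'E'
def dowel(img,uv,r=7):
    u,v=map(int,uv); c=img[v-r:v+r+1,u-r:u+r+1].astype(float).sum(2); m=c<(c.max()+c.min())/2
    n,lab,st,ce=cv2.connectedComponentsWithStats(m.astype(np.uint8)); k=1+np.argmin([np.hypot(*(ce[i]-r)) for i in range(1,n)])
    return ce[k]+[u-r,v-r],st[k,4]
E
python3 - <<'E'
from h import *
p=cv2.imread('pics/w18.png')
for uv in((177,221),(360,214)):
    c,a=dowel(p,uv); print(c,a,toF(wplane('w18',[c],C+.02*fn,fn)))
cv2.imwrite('pics/w18a.png',cv2.resize(p[170:250,160:390],None,fx=3.4,fy=3.4,interpolation=cv2.INTER_CUBIC))
E
```

```text
[176.8        221.15384615] 65 [[-0.09208447 -0.13147703  0.02      ]]
[360.04347826 214.23188406] 69 [[ 0.09136051 -0.12219801  0.02      ]]
```

View pics/w18a.png

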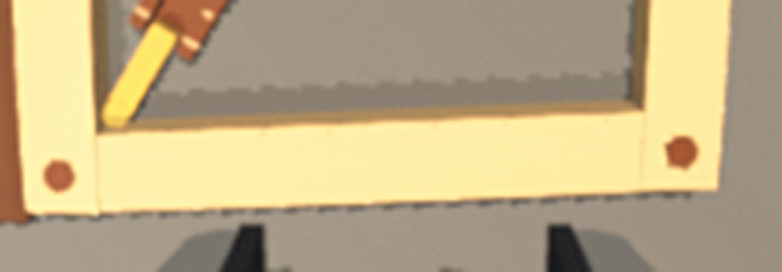

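```bash
cat >> h.py <<'E'
def rails(f,rows=range(5,205,3)):
    p=cv2.imread(f'pics/{f}.png'); hsv=cv2.cvtColor(p,cv2.COLOR_BGR2HSV); pale=((hsv[...,0]>12)&(hsv[...,0]<35)&(hsv[...,1]>60)&(hsv[...,1]<150)&(hsv[...,2]>170))
    return p,hsv,pale
E
python3 - <<'E'
from h import *
p,hsv,pale=rails('w18')
for v in(20,60,100,180): print(v,[(u,tuple(hsv[v,u])) for u in (170,180,186,190,194,345,349,352,356,365,374,378,382)])
cv2.imwrite('pics/pale.png',pale.astype(np.uint8)*255)
E
```

```text
20 [(170, (np.uint8(24), np.uint8(91), np.uint8(253))), (180, (np.uint8(24), np.uint8(92), np.uint8(255))), (186, (np.uint8(22), np.uint8(106), np.uint8(255))), (190, (np.uint8(17), np.uint8(119), np.uint8(118))), (194, (np.uint8(16), np.uint8(49), np.uint8(135))), (345, (np.uint8(18), np.uint8(50), np.uint8(157))), (349, (np.uint8(17), np.uint8(105), np.uint8(114))), (352, (np.uint8(17), np.uint8(122), np.uint8(138))), (356, (np.uint8(22), np.uint8(102), np.uint8(247))), (365, (np.uint8(22), np.uint8(104), np.uint8(246))), (374, (np.uint8(22), np.uint8(105), np.uint8(246))), (378, (np.uint8(18), np.uint8(44), np.uint8(134))), (382, (np.uint8(18), np.uint8(47), np.uint8(140)))]
60 [(170, (np.uint8(24), np.uint8(87), np.uint8(253))), (180, (np.uint8(25), np.uint8(85), np.uint8(253))), (186, (np.uint8(18), np.uint8(123), np.uint8(235))), (190, (np.uint8(17), np.uint8(116), np.uint8(123))), (194, (np.uint8(17), np.uint8(48), np.uint8(138))), (345, (np.uint8(16), np.uint8(47), np.uint8(142))), (349, (np.uint8(16), np.uint8(91), np.uint8(98))), (352, (np.uint8(18), np.uint8(122), np.uint8
[... 942 characters left out ...]
np.uint8(141)))]
180 [(170, (np.uint8(25), np.uint8(80), np.uint8(254))), (180, (np.uint8(25), np.uint8(78), np.uint8(254))), (186, (np.uint8(18), np.uint8(118), np.uint8(237))), (190, (np.uint8(17), np.uint8(116), np.uint8(128))), (194, (np.uint8(19), np.uint8(46), np.uint8(140))), (345, (np.uint8(17), np.uint8(44), np.uint8(105))), (349, (np.uint8(18), np.uint8(122), np.uint8(121))), (352, (np.uint8(25), np.uint8(89), np.uint8(255))), (356, (np.uint8(24), np.uint8(91), np.uint8(253))), (365, (np.uint8(24), np.uint8(94), np.uint8(253))), (374, (np.uint8(16), np.uint8(90), np.uint8(212))), (378, (np.uint8(17), np.uint8(44), np.uint8(156))), (382, (np.uint8(17), np.uint8(44), np.uint8(155)))]
```

View pics/pale.png

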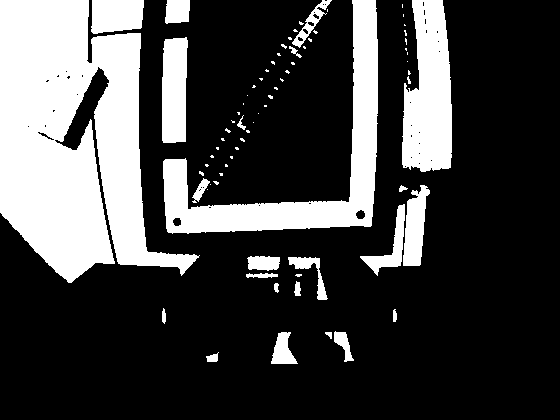

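```bash
cat > rack.py <<'E'
from h import *
def meas(f,ub,ut,rows,dl,du,ubo=None):
    p,hsv,pale=rails(f); V=hsv[...,2].astype(float)
    out={}
    def edge(u0,s,th):
        pts=[]
        for v in rows:
            if not pale[v,u0]: continue
            u=u0
            while V[v,u]>th and abs(u-u0)<40: u+=s
            a,b=V[v,u-s],V[v,u]; pts.append((u-s+s*(a-th)/(a-b+1e-9),v))
        P=toF(wplane(f,pts,C+.02*fn,fn))
        k=np.polyfit(P[:,1],P[:,0],1); r=P[:,0]-np.polyval(k,P[:,1]); m=abs(r)<2.5*np.median(abs(r))+2e-4
        k=np.polyfit(P[m,1],P[m,0],1); return k,np.std(r[m]),m.sum()
    for nm,u0,s in(('bot in',ub,1),('top in',ut,-1),('top out',ut,1)):
        k,sd,n=edge(u0,s,190); out[nm]=k; print(nm,'slope deg',np.degrees(np.arctan(k[0])).round(3),'x0',k[1].round(4),sd.round(5),n)
    D=[toF(wplane(f,[dowel(p,uv)[0]],C+.02*fn,fn))[0] for uv in(dl,du)]
    sl=np.mean([out[n][0] for n in out])
    d=D[1]-D[0]; y=np.array([sl,1])/np.hypot(sl,1); x=np.array([y[1],-y[0]])
    print('dowels',D[0].round(4),D[1].round(4),'len',np.hypot(*d[:2]).round(4),'rack nominal',d[1].round(4),'using rail dir',(d[:2]@y).round(4),'along',(d[:2]@x).round(4))
E
python3 - <<'E'
from rack import *
meas('w18',176,365,range(5,196,3),(177,221),(360,214))
E
```

```text
bot in slope deg 0.06 x0 -0.0794 0.00033 52
top in slope deg 0.204 x0 0.0795 0.00014 64
top out slope deg -0.093 x0 0.1036 0.00015 64
dowels [-0.0921 -0.1315  0.02  ] [ 0.0914 -0.1222  0.02  ] len 0.1837 rack nominal 0.0093 using rail dir 0.0095 along 0.1834
```

```bash
python3 -m jog '[{"travel":[0.035,0.024,0.02],"dr":[0,0,0],"claw":0},{"travel":[0.06,0.045,0.05],"dr":[0,0,0],"claw":0},{"travel":[0.09,0.065,0.07],"dr":[0,0,0],"claw":0},{"travel":[0.119,0.081,0.09],"dr":[0,0,0],"claw":0},{"travel":[0.119,0.081,0.10],"dr":[0,0,0],"claw":0},{"travel":[0.119,0.081,0.10],"dr":[0,0,0],"claw":0}]' >/dev/null; python3 st.py
python3 - <<'E'
from h import *
s,p=wsnap('w19')
print(step(s['ee_pos'],s['orientation'],C+F@[.0915,.009,.019],toolR(-90)))
E
```

```text
18.3833 toolF [-0.4 -0.9  0.6] F [0.0901 0.0121 0.0674] from ll 0.2014 from lr 0.2153 0.496
(array([-0.00313426,  0.00147944,  0.04836827]), array([-0.11372559, -0.04263713,  0.79262578]))
```

View pics/w19.png

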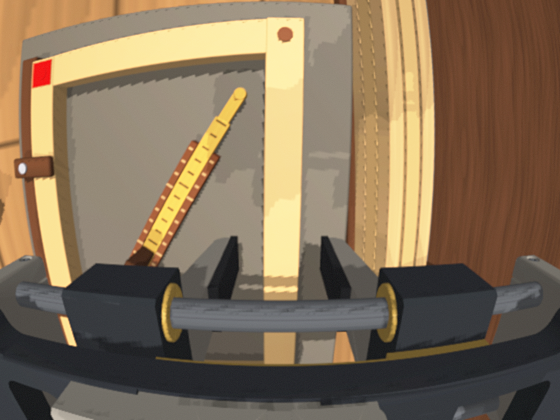

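Fingers straddle the top rail, at columns 266–303 in the picture, and it lies between them. I'll descend, pinch and look.

```bash
python3 -m jog '[{"travel":[-0.002,0.001,0.015],"dr":[0,0,0.4],"claw":0},{"travel":[-0.003,0.0015,0.03],"dr":[0,0,0.8],"claw":0},{"travel":[-0.003,0.0015,0.042],"dr":[0,0,0.8],"claw":0},{"travel":[-0.003,0.0015,0.048],"dr":[0,0,0.8],"claw":-0.2},{"travel":[-0.003,0.0015,0.048],"dr":[0,0,0.8],"claw":-1},{"travel":[-0.003,0.0015,0.048],"dr":[0,0,0.8],"claw":-1},{"travel":[-0.003,0.0015,0.048],"dr":[0,0,0.8],"claw":-1},{"travel":[-0.003,0.0015,0.048],"dr":[0,0,0.8],"claw":-1},{"travel":[-0.003,0.0015,0.048],"dr":[0,0,0.8],"claw":-1},{"travel":[-0.003,0.0015,0.048],"dr":[0,0,0.8],"claw":-1}]' >/dev/null; python3 st.py
python3 - <<'E'
from h import *
s,p=wsnap('w20')
E
```

```text
19.2667 toolF [-3.  -3.2 -4.9] F [0.092  0.0066 0.0223] from ll 0.206 from lr 0.2135 0.261
```

View pics/w20.png

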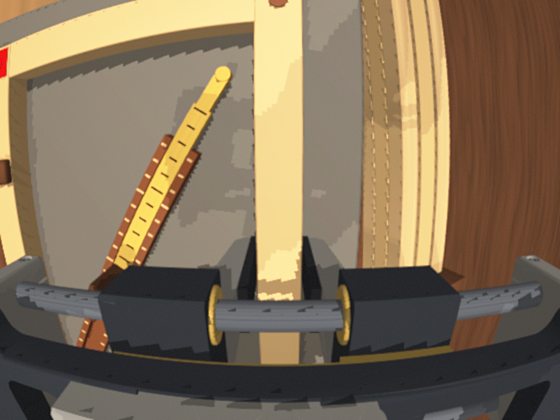

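```bash
python3 -m jog '[{"travel":[-0.003,0,0],"dr":[0,0,0],"claw":-1},{"travel":[-0.006,0,0],"dr":[0,0,0],"claw":-1},{"travel":[-0.009,0,0],"dr":[0,0,0],"claw":-1},{"travel":[-0.0105,0,0],"dr":[0,0,0],"claw":-1},{"travel":[-0.0105,0,0],"dr":[0,0,0],"claw":-1},{"travel":[-0.0105,0,0],"dr":[0,0,0],"claw":-1}]' >/dev/null; python3 st.py
```

```text
19.8167 toolF [ 6.8 -3.8 -3.8] F [ 0.092  -0.0023  0.0223] from ll 0.2111 from lr 0.2084 0.259
```

```bash
python3 -m jog '[{"travel":[-0.0015,0,0],"dr":[0,0,0],"claw":-1},{"travel":[-0.0015,0,0],"dr":[0,0,0],"claw":-1},{"travel":[-0.0015,0,0],"dr":[0,0,0],"claw":-1}]' >/dev/null; python3 st.py; python3 -m jog '[{"travel":[0.001,0,0],"dr":[0,0,0],"claw":-0.5},{"travel":[0.001,0,0],"dr":[0,0,0],"claw":-0.2},{"travel":[0.001,0,0],"dr":[0,0,0],"claw":0},{"travel":[0.001,0,0],"dr":[0,0,0],"claw":0},{"travel":[0.001,0,-0.03],"dr":[0,0,0],"claw":0},{"travel":[-0.03,-0.03,-0.07],"dr":[0,0,0],"claw":0},{"travel":[-0.06,-0.05,-0.10],"dr":[0,0,0],"claw":0},{"travel":[-0.09,-0.08,-0.13],"dr":[0,0,0],"claw":0},{"travel":[-0.106,-0.081,-0.148],"dr":[0,0,0],"claw":0},{"travel":[-0.106,-0.081,-0.148],"dr":[0,0,0],"claw":0},{"travel":[-0.106,-0.081,-0.148],"dr":[0,0,0],"claw":0},{"travel":[-0.106,-0.081,-0.148],"dr":[0,0,0],"claw":0}]' >/dev/null; python3 st.py
python3 - <<'E'
from h import *
s,p=wsnap('w21');
E
```

```text
20.0667 toolF [ 7.8 -4.  -3.9] F [ 0.092  -0.0037  0.0223] from ll 0.2118 from lr 0.2076 0.258
21.0667 toolF [-0.4 -0.2  0. ] F [ 0.0116 -0.1112  0.1705] from ll 0.2487 from lr 0.0921 0.502
```

View pics/w21.png

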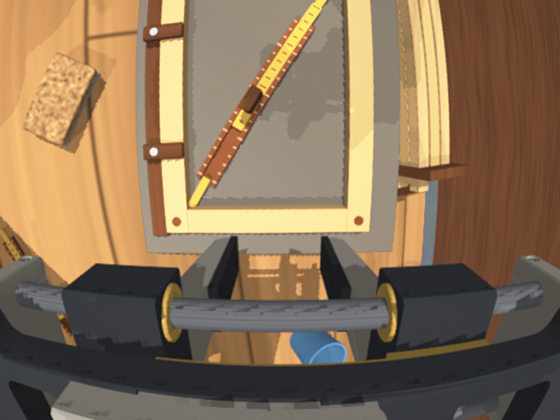

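Run:
```python
from rack import *
meas('w21',176,362,range(5,196,3),(176,222),(358,221))
```

```text
bot in slope deg 0.083 x0 -0.0793 0.00011 52
top in slope deg 0.22 x0 0.0794 0.00012 64
top out slope deg -0.063 x0 0.1035 0.00013 64
dowels [-0.092  -0.1314  0.02  ] [ 0.0911 -0.1318  0.02  ] len 0.1832 rack nominal -0.0005 using rail dir -0.0002 along 0.1832
```

```bash
python3 -m jog '[{"travel":[0.04,0,-0.01],"dr":[0,0,0],"claw":0},{"travel":[0.08,0,-0.01],"dr":[0,0,0],"claw":0},{"travel":[0.1,0,-0.01],"dr":[0,0,0],"claw":0},{"travel":[0.1,0,-0.01],"dr":[0,0,0],"claw":0},{"travel":[0.1,0,-0.01],"dr":[0,0,0],"claw":0}]' >/dev/null; python3 st.py
python3 - <<'E'
from h import *
s,p=wsnap('w22');
E
```

```text
21.5333 toolF [-1.2  0.7  0.4] F [ 0.0111 -0.0084  0.1788] from ll 0.1574 from lr 0.1441 0.5
```

View pics/w22.png

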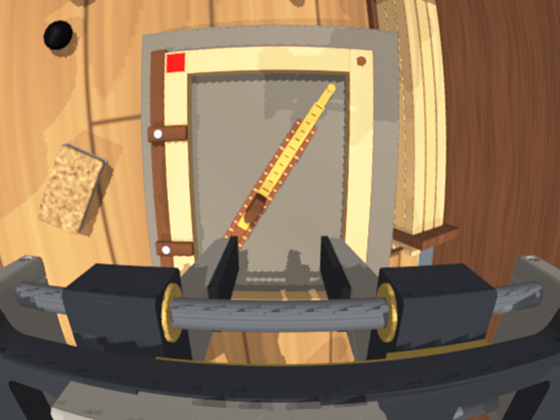

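Run:
```python
from h import *
f='w22'; p,hsv,pale=rails(f); V=hsv[...,2].astype(float)
def scan(starts,dv,du,th=190):
    pts=[]
    for u,v in starts:
        if not pale[v,u]: continue
        u0,v0=u,v
        while V[v,u]>th and abs(u-u0)+abs(v-v0)<30: u+=du; v+=dv
        a,b=V[v-dv,u-du],V[v,u]; t=(a-th)/(a-b+1e-9); pts.append((u-du+du*t,v-dv+dv*t))
    return toF(wplane(f,pts,C+.02*fn,fn))
def fit(P,i,j):
    k=np.polyfit(P[:,i],P[:,j],1)
    for _ in range(3):
        r=abs(P[:,j]-np.polyval(k,P[:,i])); m=r<2.5*np.median(r)+1e-4; k=np.polyfit(P[m,i],P[m,j],1)
    return k,r[m].std(),m.sum()
for nm,P in(('L in',scan([(u,62) for u in range(200,340,3)],1,0)),('L out',scan([(u,62) for u in range(200,340,3)],-1,0))):
    k,sd,n=fit(P,0,1); print(nm,'dy/dx*184mm',(k[0]*.184).round(5),k[1].round(4),sd,n)
for nm,P in(('B in',scan([(178,v) for v in range(82,235,3)],0,1)),('T in',scan([(360,v) for v in range(82,235,3)],0,-1)),('T out',scan([(360,v) for v in range(82,235,3)],0,1))):
    k,sd,n=fit(P,1,0); print(nm,'dx/dy*184mm',(k[0]*.184).round(5),k[1].round(4),sd,n)
m=((hsv[...,0]<8)|(hsv[...,0]>172))&(hsv[...,1]>180)&(hsv[...,2]>180); m[:,:150]=0; m[100:]=0
v,u=np.nonzero(m); print('red',u.mean(),v.mean(),toF(wplane(f,[(u.mean(),v.mean())],C+.02*fn,fn)))
print('ul dowel',toF(wplane(f,[dowel(p,(361,61))[0]],C+.02*fn,fn)))
```

```text
L in dy/dx*184mm 0.00015 0.1189 4.973799694620516e-05 47
L out dy/dx*184mm -0.00053 0.1435 4.820275669446466e-05 47
B in dx/dy*184mm 0.0003 -0.0792 5.3637031241894e-05 45
T in dx/dy*184mm 0.00102 0.0791 6.785330481972396e-05 50
T out dx/dy*184mm -0.00011 0.1041 0.0001039123725872073 51
red 175.2983606557377 62.23606557377049 [[-0.09137437  0.13168195  0.02      ]]
ul dowel [[0.09179334 0.1307233  0.02      ]]
```

Run:
```python
from h import *
P=wplane('w22',[(331,88),(264,194)],C+.01*fn,fn); print(toF(P).round(3))
print(sensors.observe()['time_s'])
ticket.job_done()
```

```text
[[ 0.063  0.103  0.01 ]
 [-0.004 -0.005  0.01 ]]
21.5833
the job is handed in; nothing more can be done
```

I measured both diagonals with the middle-sized rule, found the frame out of square and shifted its top rail about 10.3 mm to the right. I handed the job in at 21.6 s, and no verdict came back.

- **First diagonal (red-marked corner to upper right):** the heel was about 3 mm from its corner. The nose met the other corner at about 8 N and was held there for more than 0.3 s. My first draw pulled the stock along with the tongue, so I put the heel back and pressed the rule down before drawing again.
- **Second diagonal (lower right to upper left):** both noses were in their corners, with contact at about 7.5 N, and held for more than 0.3 s. This reading was about 17 mm longer than the first, so the rail stood too far left.
- **After the shift:** the dowels in the wrist picture put the rail 0.2 mm from square. A second view of the left bar agreed to within about 1 mm.
- **The rule at the end:** it lies in the opening along the second diagonal, drawn in and released. It showed no movement in the later pictures.
- **Bystanders:** I saw none of the other things moved, but I did not measure their positions afterwards.

**Checks that disagreed:** the rule readings implied the rail was about 12 mm off, while the camera showed about 9.4 mm. I chose a shift between the two, so if the readings were right the rail would be about 1.6 mm off, still within the 3 mm allowed. I did not lay the rule across the diagonals again after the shift.

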